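# Load vials into the shaker carrier and latch its gate

### The job

Stand every blue vial upright in the open lane of the carrier and, with the straightedge held by its grip, push them together as a group through the mouth until they are all fully inside the covered pen; set the straightedge back down upright on the middle of its black pad. Then swing the blue gate shut, hook the loop of the draw latch over the keeper on the gate, and only then press the lever down flat so that it locks over center. Keep all vials upright and leave the white sample bottle and the tape roll where they are.

Things in the scene. Friction and masses are not known exactly. Their poses are not given: they have to be found in the camera images.
- carrier: Fixed low vial carrier; aluminium deck, top at z 18 mm. Origin on the worktop under the middle of the pen mouth; +y points out of the pen along the open lane, +x away from the robot; turned a little from the world axes. Lane: y 0 to 140 mm, inner width 120 mm (x -60 to 60), between white rails 8 mm wide, tops at z 36 mm; the deck ends there, open. The clear-covered pen lies at y below 0.
- pen_mouth (a point): Middle of the pen mouth on the deck surface (z 18 mm); axes as the carrier's. Pen: y 0 to -94 mm, inner width 120 mm, walled at sides and back, open only at the mouth y = 0. A clear cover spans y -32 to -100 mm, underside at z 82, top at z 86 mm, so vials get in only by sliding on the deck through the mouth.
- gate (a joint): Angle of the blue gate about its upright hinge, rad: 0 shut across the mouth, grows as it opens, starts at 1.6 to 1.75, standing out along the far rail. Stays where it is left (0.12 N m). Close it by pushing its outer face, or by pinching the band from above.
- gate_hinge (a point): On the gate's hinge axis at mid height of the band, fixed on the carrier at x 68, y 6, z 53 mm.
- gate_base (a point): Reference point of the blue gate, moving with it: on its hinge axis at worktop height, -x along the gate from the hinge to the free end, +y out of its outer face (shut: axes parallel to the carrier's). Band 10 mm thick (y -5 to 5), z 42 to 64 mm (passes over the rails), 178 mm long. Shut, its inner face is at carrier y = 1 mm and its free end at carrier x = -110 mm.
- gate_end (a point): On the top edge of the gate band (z 64 mm), in the middle of its thickness, 170 mm from the hinge. Axes as the gate's.
- keeper (a point): Where the middle of the loop bar lies when hooked tight: z 68 mm, gate x -156, y 12 mm. Keeper: steel hook 20 mm wide; post face 4 mm behind this point (gate -y), lip above from z 75.5 to 79.5 mm reaching 4 mm beyond it in +y. Ledge below: top at z 64 mm, reaching 30 mm beyond this point in +y. The bar must come down outside the lip onto the ledge; pulled in, it goes under the lip.
- lever (a joint): Angle of the latch lever, rad: 0 flat (locked, pointing along carrier -y), 1.57 straight up, starts at 2.05 to 2.35, leaning toward the gate, stops at 2.45. Swings in the carrier's y-z plane. Stays where it is left (0.06 N m). With the loop hooked it takes a few newtons at its tip to press flat; the spring then holds it down past dead centre.
- lever_pivot (a point): Lever pivot axis (along carrier x), at carrier x -88, y -37, z 68 mm, on the grey latch block at the robot side of the pen; block: carrier x -112 to -64, y -1 to -101 mm, top at z 58 mm.
- lever_tip (a point): On the face of the lever's red end, 56 mm from the pivot. The lever is a steel strip 14 mm wide (20 mm at the red end), 5 mm thick, reaching 62 mm from the pivot. Its z axis leaves the face that looks up when flat and toward the gate when upright; press on this face.
- loop_arm (a joint): Angle of the loop relative to the lever, rad. The loop hangs freely on a pin on the lever, 14 mm from the lever pivot: the pin lies, from lever_pivot, at carrier y = -14 mm*cos(lever-0.21), z = 14 mm*sin(lever-0.21). At the start the loop is folded back and rests on the latch block behind the lever; it swings up, over the lever's end and down to the keeper, and falls by its own weight.
- loop (a joint): Stretch of the spring loaded loop, m: 0 relaxed to 0.008; 4 N/mm. About 0.003 when locked.
- loop_bar (a point): Middle of the steel cross bar (8 mm thick, along carrier x, between two rods 34 mm apart), 65.5 mm from the loop's pin when relaxed.
- loop_grip (a point): Middle of the red round grip, 10 mm thick and 36 mm long, that extends the loop's cross bar toward the robot (carrier -x), 38.5 mm from loop_bar. It overhangs the latch block and, when hooked, the gate's end, so fingers from above can close on it along carrier y. It can turn within the fingers while the loop swings about its pin.
- straightedge: Loose aluminium angle with a black upright grip, 250 g. Origin on the underside, under the middle of the grip. Pushing face: flat, 104 mm long (along x), 32 mm high, 30 mm from the origin toward -y; foot from y -30 to +22 mm. Grip: 22 mm (x) by 16 mm (y), top at z 110 mm; held at z about 95 mm, fingers clear the vials and the cover. It fits between the lane rails.
- edge_face (a point): Middle of the straightedge's pushing face, 16 mm above its underside; faces its -y.
- pad: Fixed black rubber parking pad, 200 (x) x 120 (y) x 14 mm, where the straightedge stands at the start, lying across it with the face toward +x, and must stand, near its middle and either way round, at the end. Origin under its centre.
- vial_1: Small closed glass vial with blue liquid, 60 g: body 34 mm across and 48 mm high, neck and cap 20 mm across up to 58 mm. Origin in the middle of its underside; z up. Three to five of the vials are present, standing on the worktop left of the carrier, one perhaps already in the lane.
- vial_2: Small closed glass vial with blue liquid, 60 g: body 34 mm across and 48 mm high, neck and cap 20 mm across up to 58 mm. Origin in the middle of its underside; z up. Three to five of the vials are present, standing on the worktop left of the carrier, one perhaps already in the lane.
- vial_3: Small closed glass vial with blue liquid, 60 g: body 34 mm across and 48 mm high, neck and cap 20 mm across up to 58 mm. Origin in the middle of its underside; z up. Three to five of the vials are present, standing on the worktop left of the carrier, one perhaps already in the lane.
- vial_4: Small closed glass vial with blue liquid, 60 g: body 34 mm across and 48 mm high, neck and cap 20 mm across up to 58 mm. Origin in the middle of its underside; z up. Three to five of the vials are present, standing on the worktop left of the carrier, one perhaps already in the lane.
- vial_5: Small closed glass vial with blue liquid, 60 g: body 34 mm across and 48 mm high, neck and cap 20 mm across up to 58 mm. Origin in the middle of its underside; z up. Three to five of the vials are present, standing on the worktop left of the carrier, one perhaps already in the lane.
- sample_bottle: White sample bottle, 54 mm across, 103 mm high, a bystander; leave alone.
- tape_roll: Roll of tape, 100 mm across, 25 mm high, lying flat, a bystander; leave alone.
There are look-alikes about, which are no part of the job. Leave any orange or red look-alike of the vial_2 alone.

How it is judged:
On the way, in this order (a step that is already met when the one before it is completed fails the run):
1. all vials stand in the pen, with the straightedge that pushed them still at the mouth (y of vial_1 in the frame of carrier between -0.1 and -0.013 m and x of vial_1 in the frame of carrier between -0.062 and 0.062 m and angle between each of vial_1, vial_2, vial_3, vial_4, vial_5's own z axis and vertical below 0.2 rad and height (world z) of each of vial_1, vial_2, vial_3, vial_4, vial_5 below 0.03 m and y of vial_2 in the frame of carrier between -0.1 and -0.013 m and x of vial_2 in the frame of carrier between -0.062 and 0.062 m and y of vial_3 in the frame of carrier between -0.1 and -0.013 m and x of vial_3 in the frame of carrier between -0.062 and 0.062 m and y of vial_4 in the frame of carrier between -0.1 and -0.013 m and x of vial_4 in the frame of carrier between -0.062 and 0.062 m and y of vial_5 in the frame of carrier between -0.1 and -0.013 m and x of vial_5 in the frame of carrier between -0.062 and 0.062 m and y of edge_face in the frame of carrier between -0.06 and 0.02 m and x of edge_face in the frame of carrier between -0.03 and 0.03 m and height (world z) of straightedge below 0.04 m), for 0.2 s.
2. the gate is swung shut (value of joint gate below 0.06 rad), for 0.2 s.
3. the loop lies over the keeper while the lever is still up (y of loop_bar in the frame of gate_base between 0.006 and 0.042 m and z of loop_bar in the frame of gate_base between 0.06 and 0.0735 m and x of loop_bar in the frame of keeper between -0.012 and 0.012 m and value of joint lever above 0.8 rad and value of joint gate below 0.1 rad), for 0.2 s.
4. the lever is pressed flat with the loop hooked (value of joint lever below 0.1 rad and distance between loop_bar and keeper below 0.006 m), for 0.2 s.
At the end, for the whole second after the job is handed in: every vial stands upright inside the pen (centre at least 13 mm past the mouth), the gate is shut (within 0.04 rad), the loop bar is seated at the keeper (within 6 mm), the lever is flat (within 0.1 rad), and the straightedge stands upright on its pad, within 40 mm of the pad's centre (all of step 4 and y of vial_1 in the frame of carrier between -0.1 and -0.013 m and x of vial_1 in the frame of carrier between -0.062 and 0.062 m and angle between each of vial_1, vial_2, vial_3, vial_4, vial_5's own z axis and vertical below 0.2 rad and height (world z) of each of vial_1, vial_2, vial_3, vial_4, vial_5 below 0.03 m and y of vial_2 in the frame of carrier between -0.1 and -0.013 m and x of vial_2 in the frame of carrier between -0.062 and 0.062 m and y of vial_3 in the frame of carrier between -0.1 and -0.013 m and x of vial_3 in the frame of carrier between -0.062 and 0.062 m and y of vial_4 in the frame of carrier between -0.1 and -0.013 m and x of vial_4 in the frame of carrier between -0.062 and 0.062 m and y of vial_5 in the frame of carrier between -0.1 and -0.013 m and x of vial_5 in the frame of carrier between -0.062 and 0.062 m and value of joint gate below 0.04 rad and horizontal distance between straightedge and pad below 0.04 m and angle between straightedge's own z axis and vertical below 0.08 rad and height (world z) of straightedge below 0.02 m and linear speed of straightedge below 0.02 m/s); the robot touches nothing.
It fails at once if a bystander (sample_bottle) is moved more than 3 cm or tipped (distance of sample_bottle from where it was at the start of the episode above 0.03 m or angle between sample_bottle's own z axis and vertical above 0.3 rad).
It fails at once if a bystander (tape_roll) is moved more than 3 cm or tipped (distance of tape_roll from where it was at the start of the episode above 0.03 m or angle between tape_roll's own z axis and vertical above 0.3 rad).
It fails at once if a vial is tipped over (angle between any of vial_1, vial_2, vial_3, vial_4, vial_5's own z axis and vertical above 0.7 rad).
Of vial_1, vial_2, vial_3, vial_4, vial_5 only 3 to 5 are there at a start; the rules pass over those that are not, and their reading is None.
At some moment in a run one of straightedge may be knocked a few centimetres aside while the robot is not near it.
It also fails if it takes over 208 s, if anything falls off the work surface, if the arm or the gripper's body presses on something with over 40 N, if the wrist force passes 120 N, or if a joint passes its speed limit or range.

### The arm

A 6-joint arm with a two-finger parallel gripper is mounted at the origin on a cart in front of the work surface, level with it; the furniture and walls round the work are solid. World frame = base frame: x ahead of the robot, y to its left, z up, the work surface at z = 0. Lengths are in m, angles in rad, forces in N, time in s.
With the tool pointing down it reaches from about 0.35 to 0.725 m from the base axis. Payload 6 kg.
Tool frame: the origin (TCP) lies at the centre of the arm's flange, where the gripper is bolted on; the fingertips stand 173 mm ahead of it and the grasp point (between the pads) lies 155 mm ahead of it; z points along the fingers, x is the direction in which the jaws open and shut, and the axes are right-handed (so a half turn about z gives the same grasp; the last joint's range is limited). The gripper opens to 85 mm and grips with 20 to 120 N. Pads are 22 mm wide; open, the fingers measure 114 mm over their backs; the gripper's body (76 mm by 85 mm) begins 54 mm behind the grasp point. The pads swing forward as they close: fully open they stand 13 mm farther back than shut.
Start: joints at [-0.859, 0.04, 0.085, 0, -1.615, -0.334], TCP at [0.221, -0.558, 0.405] pointing down, gripper open.
Joint ranges: [-2.56, 2.56], [-1.29, 2.01], [-1.08, 1.49], [-3.29, 1.98], [-2.81, -0.18], [-2.99, 2.99]. Speed limits (rad/s): [2.57, 2.57, 3.01, 3.14, 3.14, 3.14].

### API

Orientations are given as a unit quaternion [x, y, z, w].
In Python, from workcell import manip gives the robot as it stands. The module is installed in compiled form; this text tells all that it offers.
- The arm moves only by the tool play_rows, never from a script. Its argument "plan" is one flat list of numbers, 7 for each row, row after row: the gripper command: -1 is shut, 1 is fully open, values between are in proportion, then the shift along the tool's x, y, z in units of 40 mm (1.0 is 40 mm), then the turn, a rotation vector about the tool's x, y, z in units of 6 degrees (1.0 is 6 degrees). In form: [gripper, tx, ty, tz, ax, ay, az, gripper, tx, ty, tz, ax, ay, az, ...]. A call has 1 to 5 rows; each row shifts and turns the commanded pose from where the row before left it, along the tool's axes as they then stand; what a row does not reach is not made up. A row lasts 1/12 s, in which the tool goes at most 41.7 mm and 7.16 degrees, less where a joint would pass 70% of its speed; a pose out of reach is approached as far as the arm can. A call is refused whole if a number of a shift passes 1 or a number of a turn 1, either way. A call with a gripper value outside its range is refused whole. The fingers move at their own pace and stop on an object; "force" is the grip in N (left out, the last holds). Time passes only in rows, so rows that do not move let the fingers close. It gives the time, the measured TCP pose, the force and the opening at its end, in the units of the state.
- manip.get_obs(): the state, without advancing time (a new reading comes with each control period).
- manip.capture(name): name is "scene" or "top" or "wrist"; returns a dict with "image" (384x512x3 uint8, red, green, blue), "z_map" (384x512 float32, m along the optical axis (not along the pixel's ray), 0 where there is no reading), "intrinsics" (3x3 intrinsics, pixels), "T" (4x4, takes a point from camera to world coordinates); the wrist camera has in their place "tool_from_camera" (4x4, takes a point from camera to tool coordinates, whose origin is the TCP and whose axes are the tool frame's). Camera axes: x right, y up, looking along -z (the intrinsics and any distortion apply to the point x, -y, -z); pixel columns grow to the right and rows downward; lengths in m; the calibration is good to about 2 mm. A picture is of the moment at which its call begins: read the wrist's pose just before it.
- manip.hand_in(): hands the job in, once; it reports no verdict.
Trained networks look in the newest picture that a camera, given by its name, has taken for a name from the list of things; names that differ only in an ending like _2 or _b are one class to them, and where a whole thing is asked for, a point or a joint stands for the part that bears it (a point fixed in the world has none). Each returns a list of dicts, best first, with "confidence" (0 to 1); they miss things now and then, are a little off and sometimes report something else, mostly with a low value. They report only what shows in the picture. A call takes as long as a camera call. They do not tell look-alikes from the thing itself.
- manip.look_for(camera, query): "box" ([left, top, right, bottom] in pixels, round what is visible of it).
The state is a dict: "time_s": time; "q": joint angles; "dq": joint speeds; "effort": joint torques, N m; "tool_pos": TCP position; "orientation": TCP orientation; "ft_force": force on the tool from outside, world axes, zero at the start; "torque": the same for the moment, N m; "finger_gap": opening from 0.0 (shut) to 1.0 (fully open).
Only numpy, scipy, OpenCV 4.12 (cv2) and the standard library are available. Lean on these libraries where they do the work, as an engineer would, in place of code of your own. Each camera call takes 0.05 s, during which the arm holds its last target. There are 200 camera calls.

## Working session

There is one attempt and no reset: what is moved stays moved. The work goes in short steps, Python scripts to look and compute and a tool call to move; the robot and the scene stay as the last step left them, time stands still between calls to the robot, and variables do not carry over. Pictures are saved under pics/ and viewed, on a budget of 14 in all, crops included, one or two more only if the job needs it, and the job is handed in when it is done.

Besides the shell and the picture viewer there is one more tool, called after "Request:" as name(argument=value, ...) on one line, values as JSON. play_rows: Moves the arm, as the interface text tells. Its arguments: {"type":"object","properties":{"plan":{"type":"array","items":{"type":"number"}},"force":{"type":"number"}},"required":["plan"]}

```bash
mkdir -p pics; cat > h.py <<'E'
import numpy as np, cv2
from workcell import manip
from scipy.spatial.transform import Rotation as R
def cap(n):
    o=manip.get_obs(); c=manip.capture(n)
    if n=="wrist":
        T=np.eye(4);T[:3,:3]=R.from_quat(o["orientation"]).as_matrix();T[:3,3]=o["tool_pos"]
        c["T"]=T@c["tool_from_camera"]
    return c
def pts(c):
    K=c["intrinsics"];z=c["z_map"];v,u=np.mgrid[:z.shape[0],:z.shape[1]]
    P=np.stack([(u-K[0,2])/K[0,0]*z,-(v-K[1,2])/K[1,1]*z,-z],-1)
    W=P@c["T"][:3,:3].T+c["T"][:3,3]; W[z==0]=np.nan
    return W
def save(c,n,s=1): cv2.imwrite(n,cv2.resize(c["image"][...,::-1],None,fx=s,fy=s,interpolation=cv2.INTER_CUBIC) if s!=1 else c["image"][...,::-1])
E
python3 - <<'E'
from h import *
import pickle
o=manip.get_obs();print(o)
a=cap("top");L={}
W=pts(a)
print(a["T"][:3,3],a["intrinsics"])
for q in ["vial_1","straightedge","pad","carrier","gate","lever","loop_grip","sample_bottle","tape_roll","keeper"]:
    for d in manip.look_for("top",q):
        b=d["box"];u,v=int((b[0]+b[2])/2),int((b[1]+b[3])/2)
        print(q,round(d["confidence"],2),np.round(b),W[min(v,383),min(u,511)].round(3))
b=cap("scene")
pickle.dump((a,b),open("s0.pkl","wb"))
im=cv2.resize(a["image"][...,::-1],(800,600),interpolation=cv2.INTER_CUBIC);cv2.imwrite("pics/top0.png",im)
im=cv2.resize(b["image"][...,::-1],(800,600),interpolation=cv2.INTER_CUBIC);cv2.imwrite("pics/sc0.png",im)
E
```

```text
{'time_s': 0.0, 'q': array([-8.59296225e-01,  4.08164976e-02,  8.37806850e-02, -4.70781688e-04,
       -1.61548716e+00, -3.33666913e-01]), 'dq': array([ 9.38650999e-04,  1.05963392e-03,  2.22744155e-04, -7.49228589e-04,
        9.30643822e-05, -1.33356670e-03]), 'effort': array([ 1.62124779e-04, -3.68205357e+01,  3.47409797e+01,  6.93168685e+00,
       -5.24448435e-03, -1.34494101e-05]), 'tool_pos': array([ 0.221414  , -0.5576264 ,  0.40365795]), 'orientation': array([ 5.61726341e-01,  8.27322620e-01,  4.51380532e-04, -7.72581976e-04]), 'ft_force': array([-0.08814656, -0.28017627, -0.06341923]), 'torque': array([ 0.0078384 , -0.00885717,  0.00761264]), 'finger_gap': 0.999443917449591}
[0.43393495 0.1541353  1.10545577] [[408.26980634   0.         254.0061898 ]
 [  0.         408.26980634 196.4183325 ]
 [  0.           0.           1.        ]]
vial_1 0.7 [156. 238. 172. 252.] [0.455 0.407 0.053]
vial_1 0.67 [188. 239. 205. 248.] [0.459 0.321 0.058]
vial_1 0.6 [150. 194. 165. 207.] [0.568 0.427 0.057]
vial_1 0.58 [195. 138. 206. 152.] [0.72  0.32  0.055]
vial_1 0.45 [238. 139. 245. 147.] [0.725 0.212 0.05 ]
vial_1 0.39 [196. 156. 263. 181.] [0.667 0.246 0.005]
straightedge 0.82 [336. 220. 374. 246.] [ 0.493 -0.079  0.071]
pad 0.61 [326. 193. 378. 273.] [ 0.491 -0.079  0.048]
pad 0.36 [197. 153. 268. 182.] [ 0.672  0.238 -0.004]
carrier 0.75 [196. 159. 311. 261.] [0.553 0.177 0.019]
carrier 0.19 [188. 239. 204. 247.] [0.462 0.322 0.054]
gate 0.71 [198. 152. 267. 182.] [ 0.672  0.238 -0.004]
gate 0.38 [200. 160. 310. 264.] [0.545 0.175 0.018]
lever 0.59 [269. 229. 310. 261.] [0.46  0.085 0.079]
loop_grip 0.53 [305. 229. 309. 260.] [0.461 0.039 0.067]
loop_grip 0.52 [282. 232. 309. 261.] [0.455 0.069 0.068]
sample_bottle 0.68 [148. 154. 176. 179.] [0.649 0.409 0.103]
tape_roll 0.34 [334. 222. 373. 245.] [ 0.491 -0.079  0.06 ]
keeper 0.89 [197. 157. 265. 184.] [0.661 0.24  0.004]
```

View pics/top0.png

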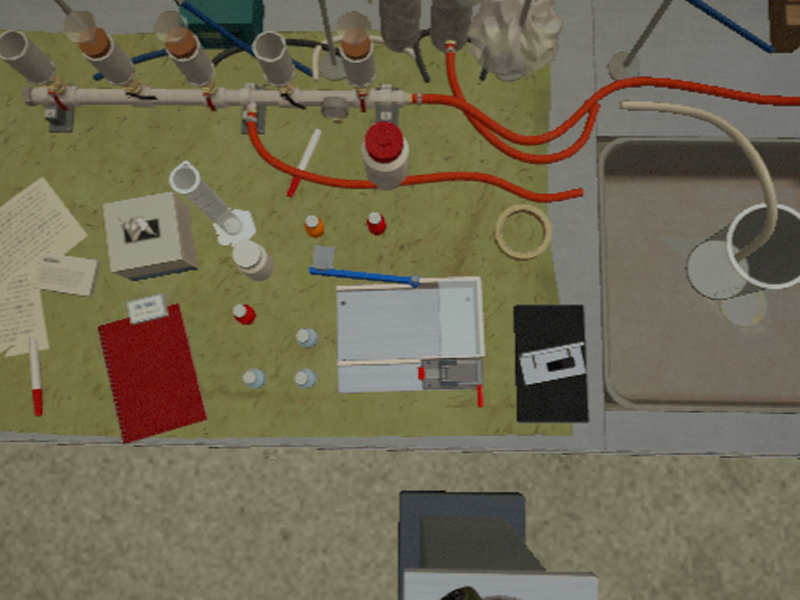

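View pics/sc0.png

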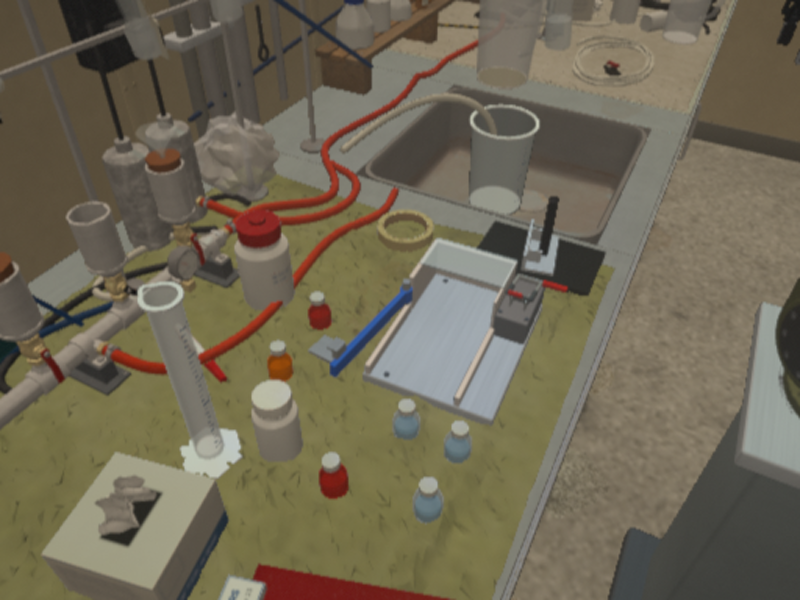

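```bash
python3 - <<'E'
from h import *
import pickle
a,b=pickle.load(open("s0.pkl","rb"))
for nm,c in (("top",a),("scene",b)):
    W=pts(c);im=c["image"].astype(int);z=W[...,2]
    hsv=cv2.cvtColor(c["image"],cv2.COLOR_RGB2HSV)
    reg=(W[...,0]>.38)&(W[...,0]<.74)&(W[...,1]>-.2)&(W[...,1]<.5)
    # caps
    m=(reg&(z>.050)&(z<.062)).astype(np.uint8)
    n,l,s,ce=cv2.connectedComponentsWithStats(m)
    for i in range(1,n):
        if s[i,4]>=6:
            p=W[l==i];print(nm,"h50-62",s[i,4],ce[i].round(),np.nanmedian(p,0).round(4),np.nanmin(p,0).round(3),np.nanmax(p,0).round(3))
    blue=reg&(hsv[...,0]>100)&(hsv[...,0]<125)&(hsv[...,1]>150)&(z>.04)&(z<.08)
    p=W[blue][:,:2];
    if len(p)>10:
        r=cv2.fitLine(p.astype(np.float32),cv2.DIST_HUBER,0,.01,.01).ravel();print("gate",len(p),r,np.degrees(np.arctan2(r[1],r[0])),p.min(0),p.max(0))
    rail=reg&(z>.031)&(z<.041)&(W[...,1]>.1)&(W[...,1]<.32)
    p=W[rail];n,l,s,ce=cv2.connectedComponentsWithStats(rail.astype(np.uint8))
    for i in range(1,n):
        if s[i,4]>=40:
            q=W[l==i];r=cv2.fitLine(q[:,:2].astype(np.float32),cv2.DIST_HUBER,0,.01,.01).ravel();print("rail",s[i,4],r,np.degrees(np.arctan2(r[1],r[0])),q.min(0),q.max(0))
    red=reg&((hsv[...,0]<6)|(hsv[...,0]>174))&(hsv[...,1]>150)&(W[...,0]<.56)
    n,l,s,ce=cv2.connectedComponentsWithStats(red.astype(np.uint8))
    for i in range(1,n):
        if s[i,4]>=6: print("red",s[i,4],np.nanmedian(W[l==i],0).round(3),np.nanmin(W[l==i],0).round(3),np.nanmax(W[l==i],0).round(3))
E
```

```text
top h50-62 23 [148. 143.] [0.7167 0.4544 0.0573] [0.711 0.45  0.05 ] [0.736 0.476 0.062]
top h50-62 43 [240. 140.] [0.7326 0.2145 0.0567] [0.724 0.206 0.051] [0.74  0.225 0.061]
top h50-62 52 [200. 142.] [0.7262 0.3207 0.0561] [0.718 0.312 0.051] [0.738 0.332 0.062]
top h50-62 13 [206. 162.] [0.6703 0.3045 0.0609] [0.667 0.294 0.06 ] [0.678 0.31  0.062]
top h50-62 22 [170. 169.] [0.6476 0.3948 0.0561] [0.634 0.392 0.05 ] [0.67  0.408 0.062]
top h50-62 6 [209. 165.] [0.6621 0.2924 0.0609] [0.66  0.288 0.06 ] [0.665 0.299 0.062]
top h50-62 25 [210. 175.] [0.6358 0.2914 0.0592] [0.634 0.269 0.05 ] [0.641 0.313 0.062]
top h50-62 21 [232. 176.] [0.6336 0.2328 0.0604] [0.629 0.222 0.052] [0.639 0.246 0.062]
top h50-62 23 [243. 178.] [0.6289 0.2092 0.0608] [0.626 0.186 0.052] [0.637 0.217 0.062]
top h50-62 6 [244. 176.] [0.6344 0.2002 0.0612] [0.631 0.196 0.058] [0.637 0.204 0.062]
top h50-62 11 [224. 177.] [0.6322 0.2539 0.0578] [0.631 0.243 0.053] [0.634 0.262 0.062]
top h50-62 6 [252. 176.] [0.6343 0.1793 0.0613] [0.629 0.175 0.06 ] [0.635 0.183 0.062]
top h50-62 18 [258. 181.] [0.6242 0
[... 2998 characters left out ...]
 0.9960692  0.6336596  0.2380528 ] 84.91815 [0.62164337 0.14935794] [0.64549069 0.32552235]
rail 207 [ 0.03352105 -0.999438    0.6201701   0.20701821] -88.07902 [0.61438773 0.1029538  0.0311189 ] [0.62989721 0.28395641 0.04097211]
rail 63 [0.55955166 0.8287955  0.7286252  0.2222745 ] 55.975204 [0.72064101 0.20522356 0.03105543] [0.7392138  0.23343374 0.0409015 ]
rail 290 [0.0400525  0.9991976  0.49015912 0.19780706] 87.704544 [0.44915136 0.10402614 0.03105667] [0.4997226  0.27739228 0.04096902]
red 61 [0.439 0.043 0.065] [0.422 0.035 0.06 ] [0.456 0.048 0.068]
red 16 [0.472 0.141 0.112] [0.464 0.139 0.11 ] [0.479 0.144 0.114]
red 65 [0.557 0.445 0.023] [0.555 0.433 0.008] [0.56  0.452 0.034]
```

Request:
play_rows(plan=[0.4,0,0,0,0,0,0.8,0.4,0,0,0,0,0,0.8,0.4,0,0,0,0,0,0.8,0.4,0,0,0,0,0,0.8,0.4,0.4,0.2,0,0,0,0], force=40)

```text
time_s: 1.02
tool_pos: [0.228, -0.5424, 0.4038]
orientation: [0.694, 0.72, -0.0, -0.001]
ft_force: [0.3, 0.6, -0.4]
finger_gap: 0.7
```

Request:
play_rows(plan=[0.4,0.92,0.35,0,0,0,0,0.4,0.92,0.35,0,0,0,0,0.4,0.92,0.35,0,0,0,0,0.4,0.92,0.35,0,0,0,0,0.4,0.92,0.35,0,0,0,0])

```text
time_s: 1.43
tool_pos: [0.2906, -0.3529, 0.4047]
orientation: [0.692, 0.722, 0.0, 0.0]
ft_force: [1.3, 1.0, -0.2]
finger_gap: 0.702
```

Request:
play_rows(plan=[0.4,0.92,0.35,0,0,0,0,0.4,0.92,0.35,0,0,0,0,0.4,0.92,0.35,0,0,0,0,0.4,0.92,0.35,0,0,0,0,0.4,0.92,0.35,0,0,0,0])

```text
time_s: 1.85
tool_pos: [0.3526, -0.166, 0.4051]
orientation: [0.692, 0.722, 0.001, 0.001]
ft_force: [0.8, 0.7, 0.5]
finger_gap: 0.7
```

Request:
play_rows(plan=[0.4,0.92,0.35,0,0,0,0,0.4,0.92,0.35,0,0,0,0,0.4,0.92,0.35,0,0,0,0,0.4,0.92,0.35,0,0,0,0,0.4,0.92,0.35,0,0,0,0])

```text
time_s: 2.27
tool_pos: [0.4147, 0.0211, 0.4053]
orientation: [0.692, 0.722, 0.001, 0.0]
ft_force: [2.0, -0.7, -0.1]
finger_gap: 0.699
```

Request:
play_rows(plan=[0.4,0.92,0.35,0,0,0,0,0.4,0.92,0.35,0,0,0,0,0.4,0.92,0.35,0,0,0,0,0.4,0.92,0.35,0,0,0,0,0.4,0.92,0.35,0,0,0,0])

```text
time_s: 2.68
tool_pos: [0.4771, 0.208, 0.405]
orientation: [0.692, 0.722, 0.0, -0.0]
ft_force: [0.9, -1.0, 0.2]
finger_gap: 0.698
```

Request:
play_rows(plan=[0.4,0.5,0.35,0,0,0,0,0.4,0.4,0.2,0,0,0,0,0.4,0,0,0,0,0,0])

```text
time_s: 2.93
tool_pos: [0.4982, 0.2456, 0.403]
orientation: [0.691, 0.723, -0.001, -0.0]
ft_force: [-0.2, -1.0, -0.5]
finger_gap: 0.699
```

```bash
cat >> h.py <<'E'
def pose():
    o=manip.get_obs();M=R.from_quat(o["orientation"]).as_matrix()
    return o,M
E
python3 - <<'E'
from h import *
import pickle
o,M=pose();print(o["time_s"],o["tool_pos"].round(4),"yaw",np.degrees(np.arctan2(M[1,0],M[0,0])),o["finger_gap"],o["q"].round(2))
c=cap("wrist");pickle.dump(c,open("w1.pkl","wb"));print(c["tool_from_camera"].round(3),c["intrinsics"])
W=pts(c);z=W[...,2];print(W[0,0],W[0,-1],W[-1,0],W[-1,-1])
m=((z>.050)&(z<.064)).astype(np.uint8)
n,l,s,ce=cv2.connectedComponentsWithStats(m)
for i in range(1,n):
    if s[i,4]>=60: p=W[l==i];print(s[i,4],ce[i].round(),((np.nanmin(p,0)+np.nanmax(p,0))/2).round(4),np.nanmin(p,0).round(3),np.nanmax(p,0).round(3))
save(c,"pics/w1.png")
E
```

```text
2.9333 [0.4982 0.2456 0.403 ] yaw 92.55292418164328 0.698856905294247 [ 0.82 -0.08 -0.03 -0.   -1.62 -2.35]
[[ 1.     0.001  0.    -0.   ]
 [ 0.001 -0.951 -0.31  -0.079]
 [ 0.     0.31  -0.951  0.031]
 [ 0.     0.     0.     1.   ]] [[345.37426882   0.         254.1823796 ]
 [  0.         345.37426882 190.29663879]
 [  0.           0.           1.        ]]
[ 0.35776098 -0.00665967 -0.00065109] [ 0.14660248  1.04321303 -0.85754904] [0.48895637 0.18517985 0.30910289] [0.48329943 0.30391486 0.30933735]
2289 [102. 127.] [0.4615 0.0888 0.057 ] [0.422 0.042 0.05 ] [0.501 0.136 0.064]
1610 [ 57. 138.] [0.4784 0.067  0.0596] [0.463 0.042 0.055] [0.494 0.092 0.064]
460 [350. 135.] [0.4639 0.3313 0.0548] [0.454 0.321 0.05 ] [0.474 0.342 0.059]
488 [442. 139.] [0.4641 0.4164 0.0547] [0.454 0.406 0.05 ] [0.475 0.427 0.059]
175 [ 50. 162.] [0.4998 0.0619 0.0587] [0.498 0.035 0.054] [0.502 0.088 0.064]
393 [341. 206.] [0.5336 0.3314 0.0548] [0.523 0.321 0.05 ] [0.544 0.342 0.059]
389 [441. 247.] [0.574  0.4391 0.0544] [0.563 0.429 0.05 ] [0.585 0.45  0.059]
237 [124. 278.] [0.6221 0.1125 0.057 ] [0.621 0.093 0.05 ] [0.624 0.132 0.064]
2181 [262. 300.] [0.6561 0.2526 0.057 ] [0.626 0.181 0.05 ] [0.686 0.325 0.064]
286 [408. 301.] [0.6391 0.4213 0.057 ] [0.633 0.401 0.05 ] [0.645 0.442 0.064]
332 [508. 338.] [0.6805 0.5355 0.0569] [0.653 0.529 0.05 ] [0.708 0.542 0.064]
202 [315. 362.] [0.7274 0.3237 0.0542] [0.717 0.313 0.05 ] [0.737 0.334 0.058]
134 [222. 361.] [0.7302 0.217  0.0542] [0.726 0.207 0.05 ] [0.735 0.227 0.058]
```

View pics/w1.png

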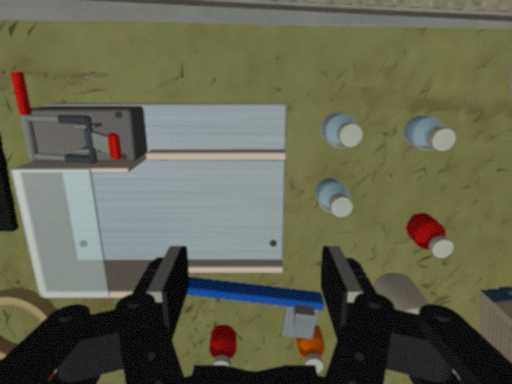

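```bash
python3 - <<'E'
from h import *
import pickle
c=pickle.load(open("w1.pkl","rb"));W=pts(c);z=W[...,2]
for nm,lo,hi,z0,z1 in (("far",.60,.64,.031,.041),("near",.475,.51,.031,.041)):
    q=W[(z>z0)&(z<z1)&(W[...,0]>lo)&(W[...,0]<hi)&(W[...,1]>.14)&(W[...,1]<.275)]
    # centre by mid of x range in y bins
    ys=np.arange(.16,.27,.01);xs=[]
    for y in ys:
        p=q[(abs(q[:,1]-y)<.005)];xs.append((p[:,0].min()+p[:,0].max())/2 if len(p) else np.nan)
    xs=np.array(xs);print(nm,xs.round(4)); k=np.isfinite(xs);print(np.polyfit(ys[k]-.2,xs[k],1))
# deck end
m=(z>.014)&(z<.023);xs=np.arange(.47,.61,.02)
e=[W[m&(abs(W[...,0]-x)<.004)&(W[...,1]<.32)][:,1].max() for x in xs];print("deck end",np.round(e,4));print(np.polyfit(xs-.55,e,1))
hsv=cv2.cvtColor(c["image"],cv2.COLOR_RGB2HSV)
b=(hsv[...,0]>100)&(hsv[...,0]<125)&(hsv[...,1]>170)&(z>.06)&(z<.068)&(W[...,0]>.6)
p=W[b].astype(np.float32);r=cv2.fitLine(p[:,:2],cv2.DIST_HUBER,0,.01,.01).ravel();print("gate",len(p),r,p.min(0),p.max(0),np.median(p[:,2]))
red=((hsv[...,0]<6)|(hsv[...,0]>174))&(hsv[...,1]>150)&(W[...,0]<.52)&(W[...,1]<.2)
n,l,s,ce=cv2.connectedComponentsWithStats(red.astype(np.uint8))
for i in range(1,n):
    if s[i,4]>=30: print("red",s[i,4],np.nanmedian(W[l==i],0).round(4),np.nanmin(W[l==i],0).round(3),np.nanmax(W[l==i],0).round(3))
E
```

```text
far [   nan    nan 0.6225 0.6219 0.6216 0.6214 0.6206 0.6207 0.6199 0.6195
 0.6191 0.6184]
[-0.04299284  0.62163631]
near [0.4953 0.4949 0.4946 0.4941 0.4936 0.4931 0.4928 0.4923 0.4919 0.4912
 0.4909 0.4907]
[-0.04426091  0.49363089]
deck end [0.3163 0.2763 0.2781 0.3164 0.2806 0.2801 0.2815 0.283 ]
[-0.14088898  0.28762418]
gate 1045 [0.08460132 0.9964149  0.6359933  0.25417593] [0.6267825  0.18067992 0.0600108 ] [0.6462018  0.32253993 0.06549013] 0.06317114
red 465 [0.4394 0.042  0.0656] [0.423 0.036 0.061] [0.457 0.046 0.069]
red 259 [0.4722 0.1375 0.1126] [0.463 0.126 0.097] [0.482 0.141 0.116]
```

Request:
play_rows(plan=[0.4,0.42,0.2,0.66,0,0,0,0.4,0.42,0.2,0.66,0,0,0,0.4,0.42,0.2,0.66,0,0,0,0.4,0.42,0.2,0.66,0,0,0,0.4,0.42,0.2,0.66,0,0,0])

```text
time_s: 3.4
tool_pos: [0.5339, 0.3283, 0.2723]
orientation: [0.692, 0.722, 0.001, -0.0]
ft_force: [0.0, 0.1, 0.9]
finger_gap: 0.702
```

Request:
play_rows(plan=[0.4,0,0,0,0,0,0,0.4,0,0,0,0,0,0,0.4,0,0,0,0,0,0])

```text
time_s: 3.65
tool_pos: [0.534, 0.3279, 0.2742]
orientation: [0.692, 0.722, 0.001, 0.0]
ft_force: [0.4, -1.0, 1.0]
finger_gap: 0.697
```

```bash
cat >> h.py <<'E'
CO=np.array([.5602,.1399]);CY=.0437
RC=np.array([[np.cos(CY),np.sin(CY)],[-np.sin(CY),np.cos(CY)]])
def tc(p): p=np.asarray(p);return np.r_[RC@(p[:2]-CO),p[2:]]*1000
def st():
    o,M=pose();print("t",round(o["time_s"],2),"carr mm",tc(o["tool_pos"]).round(1),"yaw-c",round(float(np.degrees(np.arctan2(M[1,0],M[0,0])-CY)),2),"tilt",M[:2,2].round(4),"F",o["ft_force"].round(1),"gap mm",round(o["finger_gap"]*85,1),"q6",round(o["q"][5],2))
def caps(c,extra=""):
    W=pts(c);z=W[...,2];m=((z>.050)&(z<.080)).astype(np.uint8);n,l,s,ce=cv2.connectedComponentsWithStats(m)
    for i in range(1,n):
        p=W[l==i];d=np.ptp(p,0)
        if s[i,4]>=60 and d[:2].max()<.03 and d[:2].min()>.014:print(s[i,4],ce[i].round(),tc((p.min(0)+p.max(0))/2).round(1),"z",p[:,2].max().round(3))
E
python3 - <<'E'
from h import *
st();c=cap("wrist");caps(c);save(c,"pics/w2.png")
E
```

```text
t 3.65 carr mm [-18.  188.9 274.2] yaw-c 89.93 tilt [0.0016 0.0006] F [ 0.4 -1.   1. ] gap mm 59.2 q6 -2.4
1312 [268.  96.] [-87.7 195.7  55.2] z 0.059
1476 [428. 103.] [-83.9 280.7  54.7] z 0.059
1049 [261. 218.] [-17.8 192.8  54.4] z 0.059
997 [429. 283.] [ 27.  298.6  54.5] z 0.059
```

Request:
play_rows(plan=[0.4,0.1,0,0.6,0,0,0,0.4,0,0,0.7,0,0,0,0.4,0,0,0.8,0,0,0,0.4,0,0,0,0,0,0,-1,0,0,0,0,0,0], force=30)

```text
time_s: 4.12
tool_pos: [0.5336, 0.3318, 0.1893]
orientation: [0.692, 0.722, -0.001, 0.0]
ft_force: [1.1, -0.2, 1.6]
finger_gap: 0.579
```

Request:
play_rows(plan=[-1,0,0,0,0,0,0,-1,0,0,0,0,0,0,-1,0,0,0,0,0,0,-1,0,0,0,0,0,0,-1,0,0,0,0,0,0])

```text
time_s: 4.53
tool_pos: [0.5346, 0.333, 0.1927]
orientation: [0.692, 0.722, 0.003, 0.001]
ft_force: [-1.3, -1.5, 6.7]
finger_gap: 0.375
```

Request:
play_rows(plan=[-1,0,0,-0.5,0,0,0,-1,0,0,-0.5,0,0,0,-1,0,0,-0.5,0,0,0,-1,0,0,0,0,0,0,-1,0,0,0,0,0,0])

```text
time_s: 4.95
tool_pos: [0.534, 0.3328, 0.2514]
orientation: [0.692, 0.722, 0.002, -0.0]
ft_force: [-0.9, 0.3, -2.0]
finger_gap: 0.374
```

```bash
python3 - <<'E'
from h import *
st()
E
```

```text
t 4.95 carr mm [-17.8 193.9 251.4] yaw-c 89.94 tilt [0.003  0.0035] F [-0.9  0.3 -2. ] gap mm 31.8 q6 -2.4
```

Request:
play_rows(plan=[-1,-0.72,0.28,-0.1,0,0,0,-1,-0.72,0.28,0,0,0,0,-1,-0.72,0.28,0,0,0,0,-1,-0.72,0.28,0,0,0,0,-1,-0.72,0.28,0,0,0,0])

```text
time_s: 5.37
tool_pos: [0.5958, 0.1897, 0.2519]
orientation: [0.692, 0.722, -0.0, -0.0]
ft_force: [0.1, 0.1, -1.0]
finger_gap: 0.369
```

Request:
play_rows(plan=[-1,0,0,0,0,0,0,-1,0,0,0.3,0,0,0,-1,0,0,0.3,0,0,0,-1,0,0,0.2,0,0,0,-1,0,0,0,0,0,0])

```text
time_s: 5.78
tool_pos: [0.5944, 0.1915, 0.2165]
orientation: [0.691, 0.722, -0.003, -0.001]
ft_force: [-0.5, 0.0, -0.9]
finger_gap: 0.373
```

```bash
python3 - <<'E'
from h import *
st()
E
```

```text
t 5.78 carr mm [ 36.4  50.1 216.5] yaw-c 90.0 tilt [-0.0055 -0.0021] F [-0.5  0.  -0.9] gap mm 31.7 q6 -2.16
```

Request:
play_rows(plan=[-1,0,0.03,0.12,0,0,0,-1,0,0,0,0,0,0,0.3,0,0,0,0,0,0,0.3,0,0,0,0,0,0,0.3,0,0,0,0,0,0])

```text
time_s: 6.2
tool_pos: [0.5971, 0.1913, 0.2167]
orientation: [0.692, 0.722, 0.001, 0.0]
ft_force: [-0.0, 0.1, -0.1]
finger_gap: 0.651
```

Request:
play_rows(plan=[0.4,0,0,-0.6,0,0,0,0.4,0,0,-0.9,0,0,0,0.4,0.7,-0.62,0,0,0,0,0.4,0.7,-0.62,0,0,0,0,0.4,0.7,-0.62,0,0,0,0])

```text
time_s: 6.62
tool_pos: [0.5183, 0.2722, 0.2772]
orientation: [0.692, 0.721, 0.001, -0.0]
ft_force: [0.1, 0.8, 0.3]
finger_gap: 0.696
```

Request:
play_rows(plan=[0.4,0.75,-0.62,0,0,0,0,0.4,0.75,-0.62,0,0,0,0,0.4,0,0,0,0,0,0,0.4,0,0,0,0,0,0])

```text
time_s: 6.95
tool_pos: [0.4657, 0.3311, 0.2768]
orientation: [0.691, 0.723, 0.001, -0.0]
ft_force: [0.8, 0.5, -0.1]
finger_gap: 0.698
```

```bash
python3 - <<'E'
from h import *
st();c=cap("wrist");caps(c);
E
```

```text
t 6.95 carr mm [-86.1 195.2 276.8] yaw-c 90.15 tilt [0.0009 0.0013] F [ 0.8  0.5 -0.1] gap mm 59.4 q6 -2.49
1027 [255. 214.] [-88.  195.6  54.5] z 0.059
1087 [397. 220.] [-84.3 280.8  54.7] z 0.059
```

Request:
play_rows(plan=[0.4,0.01,-0.05,0.65,0,0,0,0.4,0,0,0.7,0,0,0,0.4,0,0,0.7,0,0,0,0.4,0,0,0,0,0,0,-1,0,0,0,0,0,0], force=30)

```text
time_s: 7.42
tool_pos: [0.4654, 0.3288, 0.1931]
orientation: [0.692, 0.722, -0.002, 0.0]
ft_force: [0.3, 0.4, 0.6]
finger_gap: 0.578
```

Request:
play_rows(plan=[-1,0,0,0,0,0,0,-1,0,0,0,0,0,0,-1,0,0,0,0,0,0,-1,0,0,0,0,0,0,-1,0,0,0,0,0,0])

```text
time_s: 7.83
tool_pos: [0.4657, 0.3303, 0.1965]
orientation: [0.692, 0.722, 0.002, 0.0]
ft_force: [0.7, -1.6, 6.5]
finger_gap: 0.369
```

Request:
play_rows(plan=[-1,0,0,-0.5,0,0,0,-1,0,0,-0.5,0,0,0,-1,0,0,-0.5,0,0,0,-1,0,0,0,0,0,0,-1,0,0,0,0,0,0])

```text
time_s: 8.25
tool_pos: [0.465, 0.3303, 0.2556]
orientation: [0.692, 0.722, 0.002, -0.0]
ft_force: [-0.4, 0.1, -1.2]
finger_gap: 0.371
```

```bash
python3 - <<'E'
from h import *
st();c=cap("top");W=pts(c);caps(c)
cv2.imwrite("pics/t2.png",cv2.resize(c["image"][130:280,170:330,::-1],None,fx=4,fy=4,interpolation=cv2.INTER_CUBIC))
m=(W[...,2]>.06)&(W[...,2]<.082)
n,l,s,ce=cv2.connectedComponentsWithStats(m.astype(np.uint8))
for i in range(1,n):
    p=tc(np.nanmedian(W[l==i],0)); 
    if s[i,4]>8 and abs(p[0])<60 and 0<p[1]<140: print(s[i,4],p)
E
```

```text
t 8.25 carr mm [-86.8 194.4 255.6] yaw-c 89.95 tilt [0.0015 0.0029] F [-0.4  0.1 -1.2] gap mm 31.6 q6 -2.5
96 [249. 192.] [34.4 47.9 64.4] z 0.079
55 [34.75985691 48.46231494 74.0199329 ]
```

View pics/t2.png

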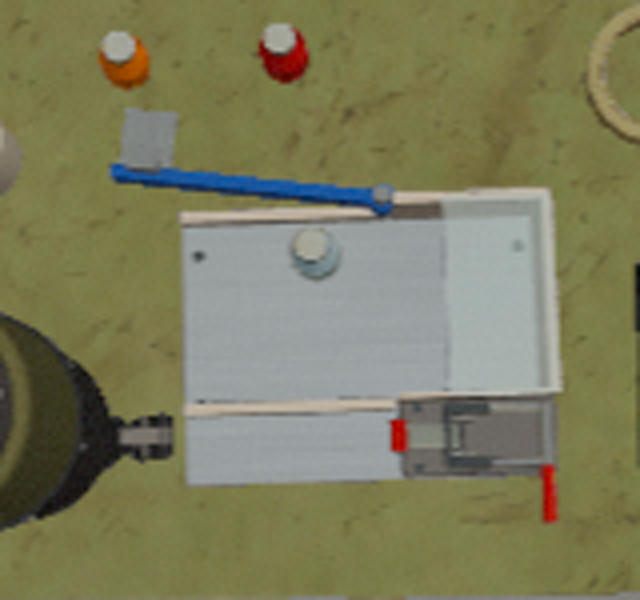

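Request:
play_rows(plan=[-1,-0.72,0.43,-0.1,0,0,0,-1,-0.72,0.43,0,0,0,0,-1,-0.72,0.43,0,0,0,0,-1,-0.72,0.44,0,0,0,0,-1,-0.73,0.44,0,0,0,0])

```text
time_s: 8.72
tool_pos: [0.558, 0.188, 0.2565]
orientation: [0.692, 0.722, -0.001, -0.001]
ft_force: [0.2, 0.4, -0.7]
finger_gap: 0.371
```

Request:
play_rows(plan=[-1,0,0,0,0,0,0,-1,0,0,0.4,0,0,0,-1,0,0,0.4,0,0,0,-1,0,0,0.15,0,0,0,-1,0,0,0,0,0,0])

```text
time_s: 9.13
tool_pos: [0.5569, 0.189, 0.2168]
orientation: [0.692, 0.722, -0.003, -0.001]
ft_force: [-0.8, 0.4, -0.4]
finger_gap: 0.37
```

```bash
python3 - <<'E'
from h import *
st()
E
```

```text
t 9.13 carr mm [ -1.2  49.2 216.8] yaw-c 89.93 tilt [-0.0048 -0.0024] F [-0.8  0.4 -0.4] gap mm 31.5 q6 -2.2
```

Request:
play_rows(plan=[-1,0,0,0.06,0,0,0,-1,0,0,0,0,0,0,0.3,0,0,0,0,0,0,0.3,0,0,0,0,0,0,0.3,0,0,0,0,0,0])

```text
time_s: 9.55
tool_pos: [0.5579, 0.1896, 0.2183]
orientation: [0.692, 0.722, 0.001, 0.0]
ft_force: [0.5, 0.3, 0.9]
finger_gap: 0.65
```

Request:
play_rows(plan=[0.4,0,0,-0.6,0,0,0,0.4,0,0,-0.9,0,0,0,0.4,0.82,-0.3,0,0,0,0,0.4,0.82,-0.3,0,0,0,0,0.4,0.83,-0.3,0,0,0,0])

```text
time_s: 9.97
tool_pos: [0.5173, 0.2873, 0.2791]
orientation: [0.692, 0.722, 0.001, -0.0]
ft_force: [0.6, -0.4, 0.5]
finger_gap: 0.705
```

Request:
play_rows(plan=[0.4,0.83,-0.3,0,0,0,0,0.4,0.83,-0.3,0,0,0,0,0.4,0.83,-0.3,0,0,0,0,0.4,0.83,-0.28,0,0,0,0,0.4,0,0,0,0,0,0])

```text
time_s: 10.38
tool_pos: [0.4624, 0.4217, 0.2775]
orientation: [0.69, 0.724, 0.0, -0.0]
ft_force: [0.4, -1.7, 0.1]
finger_gap: 0.697
```

Request:
play_rows(plan=[0.4,0,0,0,0,0,0,0.4,0,0,0,0,0,0])

```text
time_s: 10.55
tool_pos: [0.4647, 0.4173, 0.2777]
orientation: [0.692, 0.722, 0.0, 0.0]
ft_force: [0.0, -0.8, 0.1]
finger_gap: 0.703
```

```bash
python3 - <<'E'
from h import *
st();c=cap("wrist");caps(c);
c=cap("top");caps(c)
E
```

```text
t 10.55 carr mm [-83.3 281.3 277.7] yaw-c 89.98 tilt [0.0001 0.    ] F [ 0.  -0.8  0.1] gap mm 59.8 q6 -2.58
1023 [254. 215.] [-84.1 281.   54.7] z 0.059
504 [279. 357.] [ 22.8 298.8  54.4] z 0.059
100 [249. 192.] [34.4 46.7 64. ] z 0.078
```

Request:
play_rows(plan=[0.4,0,-0.02,0.65,0,0,0,0.4,0,0,0.7,0,0,0,0.4,0,0,0.7,0,0,0,0.4,0,0,0,0,0,0,-1,0,0,0,0,0,0], force=30)

```text
time_s: 11.07
tool_pos: [0.4643, 0.416, 0.1947]
orientation: [0.692, 0.722, -0.001, 0.0]
ft_force: [0.6, -0.8, 0.4]
finger_gap: 0.573
```

Request:
play_rows(plan=[-1,0,0,0,0,0,0,-1,0,0,0,0,0,0,-1,0,0,0,0,0,0,-1,0,0,0,0,0,0,-1,0,0,0,0,0,0])

```text
time_s: 11.48
tool_pos: [0.4647, 0.4176, 0.1984]
orientation: [0.692, 0.722, 0.002, 0.0]
ft_force: [0.8, -1.3, 7.1]
finger_gap: 0.361
```

Request:
play_rows(plan=[-1,0,0,-0.5,0,0,0,-1,0,0,-0.5,0,0,0,-1,0,0,-0.5,0,0,0,-1,0,0,0,0,0,0,-1,0,0,0,0,0,0])

```text
time_s: 11.9
tool_pos: [0.464, 0.4176, 0.2574]
orientation: [0.692, 0.722, 0.002, -0.001]
ft_force: [0.4, -0.2, -1.5]
finger_gap: 0.365
```

```bash
python3 - <<'E'
from h import *
st();c=cap("top");W=pts(c);W=(W-np.r_[CO,0])
x=W[...,0]*RC[0,0]+W[...,1]*RC[0,1];y=W[...,0]*RC[1,0]+W[...,1]*RC[1,1];z=W[...,2]
m=(abs(x)<.058)&(y>.005)&(y<.14)&(z>.045)
n,l,s,ce=cv2.connectedComponentsWithStats(m.astype(np.uint8))
for i in range(1,n):
    if s[i,4]>8:print(s[i,4],[(round(float(v[l==i].min()),4),round(float(v[l==i].max()),4)) for v in (x,y,z)])
E
```

```text
t 11.9 carr mm [-83.9 281.6 257.4] yaw-c 89.95 tilt [0.0015 0.0033] F [ 0.4 -0.2 -1.5] gap mm 31.1 q6 -2.58
125 [(0.0197, 0.0521), (0.031, 0.0626), (0.0451, 0.0791)]
129 [(-0.0195, 0.0123), (0.0319, 0.0634), (0.0451, 0.08)]
```

Request:
play_rows(plan=[-1,-0.81,0.16,-0.1,0,0,0,-1,-0.81,0.16,0,0,0,0,-1,-0.81,0.16,0,0,0,0,-1,-0.81,0.17,0,0,0,0,-1,-0.81,0.17,0,0,0,0])

```text
time_s: 12.37
tool_pos: [0.5033, 0.2552, 0.2581]
orientation: [0.692, 0.722, -0.001, -0.0]
ft_force: [0.6, 0.4, -0.9]
finger_gap: 0.367
```

Request:
play_rows(plan=[-1,-0.8,0.17,0,0,0,0,-1,-0.8,0.17,0,0,0,0,-1,0,0,0,0,0,0,-1,0,0,0.4,0,0,0,-1,0,0,0.4,0,0,0])

```text
time_s: 12.78
tool_pos: [0.5201, 0.1928, 0.227]
orientation: [0.692, 0.722, 0.001, -0.0]
ft_force: [-0.1, 0.3, -0.7]
finger_gap: 0.366
```

Request:
play_rows(plan=[-1,0,0,0.15,0,0,0,-1,0,0,0,0,0,0,-1,0,0,0,0,0,0])

```text
time_s: 13.03
tool_pos: [0.5198, 0.1935, 0.2211]
orientation: [0.692, 0.722, -0.001, -0.0]
ft_force: [0.4, -0.2, -0.3]
finger_gap: 0.366
```

```bash
python3 - <<'E'
from h import *
st()
E
```

```text
t 13.03 carr mm [-38.   55.3 221.1] yaw-c 89.97 tilt [-0.001 -0.001] F [ 0.4 -0.2 -0.3] gap mm 31.1 q6 -2.25
```

Request:
play_rows(plan=[-1,0,0,0.1,0,0,0,-1,0,0,0,0,0,0,0.3,0,0,0,0,0,0,0.3,0,0,0,0,0,0,0.3,0,0,0,0,0,0])

```text
time_s: 13.45
tool_pos: [0.5201, 0.1935, 0.2181]
orientation: [0.692, 0.722, 0.0, 0.0]
ft_force: [0.2, 0.7, -0.3]
finger_gap: 0.654
```

Request:
play_rows(plan=[0.3,0,0,-0.7,0,0,0,0.3,0,0,-0.9,0,0,0,0.3,0,0,-0.9,0,0,0,0.3,0,0,-0.9,0,0,0,0.3,-0.9,-0.14,0,0,0,0])

```text
time_s: 13.87
tool_pos: [0.5171, 0.1598, 0.3621]
orientation: [0.69, 0.723, 0.006, 0.002]
ft_force: [1.6, -2.1, 1.2]
finger_gap: 0.65
```

Request:
play_rows(plan=[0.3,-0.9,-0.14,0,0,0,0,0.3,-0.9,-0.14,0,0,0,0,0.3,-0.9,-0.14,0,0,0,0,0.3,-0.9,-0.14,0,0,0,0,0.3,-0.9,-0.14,0,0,0,0])

```text
time_s: 14.28
tool_pos: [0.495, -0.0255, 0.3541]
orientation: [0.692, 0.722, 0.001, 0.0]
ft_force: [0.8, -0.3, 0.2]
finger_gap: 0.654
```

Request:
play_rows(plan=[0.3,-0.7,-0.14,0,0,0,0,0.3,-0.6,0,0,0,0,0,0.3,0,0,0,0,0,-1,0.3,0,0,0,0,0,-1,0.3,0,0,0,0,0,-1])

```text
time_s: 14.7
tool_pos: [0.4921, -0.0768, 0.3539]
orientation: [0.569, 0.822, 0.0, 0.0]
ft_force: [-0.4, -0.2, 0.3]
finger_gap: 0.647
```

Request:
play_rows(plan=[0.3,0,0,0,0,0,-1,0.3,0,0,0,0,0,-1,0.3,0,0,0,0,0,-1,0.3,0,0,0,0,0,-1,0.3,0,0,0,0,0,-1])

```text
time_s: 15.12
tool_pos: [0.4922, -0.0761, 0.3539]
orientation: [0.336, 0.942, 0.0, 0.0]
ft_force: [-0.2, 0.8, 0.2]
finger_gap: 0.651
```

Request:
play_rows(plan=[0.3,0,0,0,0,0,-1,0.3,0,0,0,0,0,-1,0.3,0,0,0,0,0,-1,0.3,0,0,0,0,0,-1,0.3,0,0,0,0,0,0])

```text
time_s: 15.53
tool_pos: [0.4922, -0.0761, 0.3538]
orientation: [0.134, 0.991, 0.0, 0.0]
ft_force: [-0.1, 0.5, -0.1]
finger_gap: 0.648
```

```bash
python3 - <<'E'
from h import *
import pickle
st();print(manip.get_obs()["tool_pos"])
c=cap("wrist");W=pts(c);pickle.dump(c,open("w3.pkl","wb"));save(c,"pics/w3.png")
z=W[...,2];reg=(W[...,1]<.01)&(W[...,1]>-.2)&(W[...,0]>.38)&(W[...,0]<.6)
for lo,hi in ((.115,.130),(.040,.050),(.010,.018)):
    q=W[reg&(z>lo)&(z<hi)]
    if len(q)>20:
        r=cv2.minAreaRect((q[:,:2]*1000).astype(np.float32));print(lo,len(q),r,np.median(q[:,2]))
c=cap("top");W=pts(c);W=(W-np.r_[CO,0])
x=W[...,0]*RC[0,0]+W[...,1]*RC[0,1];y=W[...,0]*RC[1,0]+W[...,1]*RC[1,1];z=W[...,2]
m=(abs(x)<.058)&(y>.005)&(y<.14)&(z>.045)
n,l,s,ce=cv2.connectedComponentsWithStats(m.astype(np.uint8))
for i in range(1,n):
    if s[i,4]>8:print(s[i,4],[(round(float(v[l==i].min()),4),round(float(v[l==i].max()),4)) for v in (x,y,z)])
E
```

```text
t 15.53 carr mm [ -77.4 -212.8  353.8] yaw-c 162.15 tilt [0.0006 0.0002] F [-0.1  0.5 -0.1] gap mm 55.1 q6 -0.52
[ 0.49220466 -0.0760888   0.3538318 ]
0.115 929 ((491.5365905761719, -88.37300872802734), (16.047855377197266, 22.662891387939453), 11.192353248596191) 0.12299525469867997
0.04 1173 ((502.37677001953125, -86.18734741210938), (38.23191833496094, 103.49221801757812), 11.865654945373535) 0.04514027398747772
0.01 20638 ((497.6885070800781, -86.52169799804688), (199.8332977294922, 120.1280746459961), 1.095320701599121) 0.01350873094628427
127 [(0.0197, 0.052), (0.031, 0.0625), (0.0459, 0.079)]
130 [(-0.0198, 0.0126), (0.0319, 0.0634), (0.0451, 0.0787)]
93 [(-0.0503, -0.0265), (0.0381, 0.0696), (0.0454, 0.0795)]
```

View pics/w3.png

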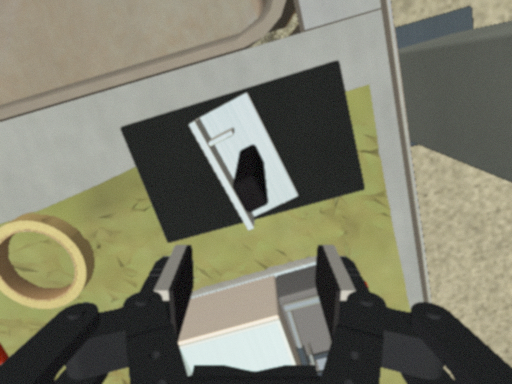

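Request:
play_rows(plan=[0.3,0,0,0,0,0,-1,0.3,0,0,0,0,0,-1,0.3,0,0,0,0,0,-1,0.3,0,0,0,0,0,-1,0.3,0,0,0,0,0,-0.47], force=70)

```text
time_s: 16.05
tool_pos: [0.4922, -0.0761, 0.3536]
orientation: [-0.099, 0.995, 0.0, 0.0]
ft_force: [0.8, -0.3, 0.6]
finger_gap: 0.653
```

Request:
play_rows(plan=[0.3,0.08,-0.3,0,0,0,0,0.3,0,0,0.5,0,0,0,0.3,0,0,0,0,0,0,0.3,0,0,0,0,0,0])

```text
time_s: 16.38
tool_pos: [0.4912, -0.0885, 0.3328]
orientation: [-0.097, 0.995, 0.0, -0.001]
ft_force: [0.2, -0.3, 0.7]
finger_gap: 0.652
```

```bash
python3 - <<'E'
from h import *
o,M=pose();st();print(o["tool_pos"],np.degrees(np.arctan2(M[1,0],M[0,0])))
c=cap("wrist");W=pts(c)
z=W[...,2];reg=(W[...,1]<.01)&(W[...,1]>-.2)&(W[...,0]>.38)&(W[...,0]<.6)
for lo,hi in ((.115,.130),(.040,.050)):
    q=W[reg&(z>lo)&(z<hi)]
    if len(q)>20:
        r=cv2.minAreaRect((q[:,:2]*1000).astype(np.float32));print(lo,len(q),r,np.median(q[:,2]))
E
```

```text
t 16.38 carr mm [ -78.9 -225.2  332.8] yaw-c -171.36 tilt [-0.0022 -0.0002] F [ 0.2 -0.3  0.7] gap mm 55.4 q6 -0.03
[ 0.49118343 -0.0885213   0.33276119] -168.85737996547854
0.115 1060 ((491.9064636230469, -88.90650939941406), (15.5267333984375, 21.95992088317871), 11.053751945495605) 0.12308926604116321
0.04 1359 ((502.457763671875, -86.298828125), (37.9442138671875, 103.76123809814453), 11.623993873596191) 0.045152671303341274
```

Request:
play_rows(plan=[0.3,0,0,0.6,0,0,0,0.3,0,0,0.6,0,0,0,0.3,0,0,0.5,0,0,0,0.3,0,0,0,0,0,0,-1,0,0,0,0,0,0], force=70)

```text
time_s: 16.85
tool_pos: [0.4915, -0.0884, 0.266]
orientation: [-0.098, 0.995, -0.0, -0.0]
ft_force: [0.1, 0.4, 0.2]
finger_gap: 0.523
```

Request:
play_rows(plan=[-1,0,0,0,0,0,0,-1,0,0,0,0,0,0,-1,0,0,0,0,0,0,-1,0,0,0,0,0,0,-1,0,0,0,0,0,0])

```text
time_s: 17.27
tool_pos: [0.4918, -0.0884, 0.2677]
orientation: [-0.098, 0.995, -0.0, 0.001]
ft_force: [-2.6, 1.3, 5.8]
finger_gap: 0.175
```

Request:
play_rows(plan=[-1,0,0,0,0,0,0,-1,0,0,0,0,0,0,-1,0,0,0,0,0,0])

```text
time_s: 17.52
tool_pos: [0.4918, -0.0884, 0.2677]
orientation: [-0.098, 0.995, -0.0, 0.001]
ft_force: [-1.8, 1.5, 5.6]
finger_gap: 0.176
```

```bash
python3 - <<'E'
from h import *
o,M=pose();st();print(o["tool_pos"])
E
```

```text
t 17.52 carr mm [ -78.3 -225.1  267.7] yaw-c -171.23 tilt [0.003 0.   ] F [-1.8  1.5  5.6] gap mm 15.0 q6 -0.03
[ 0.49182686 -0.0884063   0.2676612 ]
```

Request:
play_rows(plan=[-1,0,0,-0.5,0,0,0,-1,0,0,-0.9,0,0,0,-1,0,0,-0.9,0,0,0,-1,0,0,-0.9,0,0,0,-1,0,0,0,0,0,0.8])

```text
time_s: 17.93
tool_pos: [0.4917, -0.0891, 0.4021]
orientation: [-0.056, 0.998, -0.001, 0.006]
ft_force: [0.7, -1.2, -0.6]
finger_gap: 0.174
```

Request:
play_rows(plan=[-1,0,0,0,0,0,0.98,-1,0,0,0,0,0,0.98,-1,0,0,0,0,0,0.98,-1,0,0,0,0,0,0.98,-1,0,0,0,0,0,0.98])

```text
time_s: 18.35
tool_pos: [0.4914, -0.0883, 0.3929]
orientation: [0.201, 0.98, 0.0, -0.001]
ft_force: [1.0, -0.7, -3.2]
finger_gap: 0.178
```

Request:
play_rows(plan=[-1,0,0,0,0,0,0.98,-1,0,0,0,0,0,0.98,-1,0,0,0,0,0,0.98,-1,0,0,0,0,0,0.98,-1,0,0,0,0,0,0.98])

```text
time_s: 18.77
tool_pos: [0.4914, -0.0883, 0.3929]
orientation: [0.443, 0.896, 0.0, -0.001]
ft_force: [0.5, -0.8, -3.1]
finger_gap: 0.175
```

Request:
play_rows(plan=[-1,0,0,0,0,0,0.98,-1,0,0,0,0,0,0.98,-1,0,0,0,0,0,0.98,-1,0,0,0,0,0,0.98,-1,0,0,0,0,0,0.98])

```text
time_s: 19.18
tool_pos: [0.4914, -0.0884, 0.393]
orientation: [0.656, 0.755, -0.0, -0.001]
ft_force: [-0.0, 0.4, -3.1]
finger_gap: 0.176
```

Request:
play_rows(plan=[-1,0,0,0,0,0,0.95,-1,0,0,0,0,0,0,-1,0,0,0,0,0,0])

```text
time_s: 19.43
tool_pos: [0.4914, -0.0884, 0.3931]
orientation: [0.69, 0.724, -0.0, -0.0]
ft_force: [-0.1, 0.0, -2.3]
finger_gap: 0.178
```

```bash
python3 - <<'E'
from h import *
st()
E
```

```text
t 19.43 carr mm [ -78.7 -225.1  393.1] yaw-c 90.23 tilt [-0.0007  0.0005] F [-0.1  0.  -2.3] gap mm 15.2 q6 -1.75
```

Request:
play_rows(plan=[-1,0.86,0.2,0,0,0,0.04,-1,0.86,0.2,0,0,0,0,-1,0.86,0.2,0,0,0,0,-1,0.86,0.2,0,0,0,0,-1,0.86,0.2,0,0,0,0])

```text
time_s: 19.85
tool_pos: [0.5242, 0.0867, 0.3935]
orientation: [0.691, 0.722, 0.0, -0.0]
ft_force: [0.7, -0.0, -3.0]
finger_gap: 0.176
```

Request:
play_rows(plan=[-1,0.86,0.2,0,0,0,0,-1,0.86,0.2,0,0,0,0,-1,0.86,0.19,0,0,0,0,-1,0.86,0.19,0,0,0,0,-1,0.84,0.19,0,0,0,0])

```text
time_s: 20.27
tool_pos: [0.5561, 0.2596, 0.3932]
orientation: [0.691, 0.723, -0.0, -0.0]
ft_force: [0.8, -1.0, -2.4]
finger_gap: 0.175
```

Request:
play_rows(plan=[-1,0,0,0,0,0,0,-1,0,0,0.5,0,0,0,-1,0,0,0.6,0,0,0,-1,0,0,0,0,0,0,-1,0,0,0,0,0,0])

```text
time_s: 20.68
tool_pos: [0.5559, 0.2575, 0.3479]
orientation: [0.692, 0.722, -0.002, -0.0]
ft_force: [0.3, -0.5, -1.9]
finger_gap: 0.175
```

```bash
python3 - <<'E'
from h import *
import pickle
st();c=cap("scene");save(c,"pics/s1.png");cv2.imwrite("pics/s1c.png",cv2.resize(c["image"][90:290,170:400,::-1],None,fx=3,fy=3))
c=cap("wrist");W=pts(c);z=W[...,2]
W=(W-np.r_[CO,0]);x=W[...,0]*RC[0,0]+W[...,1]*RC[0,1];y=W[...,0]*RC[1,0]+W[...,1]*RC[1,1]
pickle.dump(c,open("w4.pkl","wb"))
m=(abs(x)<.07)&(y>.06)&(y<.16)&(z>.08)&(z<.16)
if m.sum()>30: print(m.sum(),cv2.minAreaRect((np.c_[x[m],y[m]]*1000).astype(np.float32)),np.percentile(z[m],[5,50,95]))
E
```

```text
t 20.68 carr mm [  0.9 117.7 347.9] yaw-c 89.93 tilt [-0.0031 -0.0025] F [ 0.3 -0.5 -1.9] gap mm 14.9 q6 -2.29
9439 ((-9.284465789794922, 113.48362731933594), (81.9294662475586, 52.242820739746094), 0.07230089604854584) [0.10096149 0.10236607 0.13696463]
```

View pics/s1c.png

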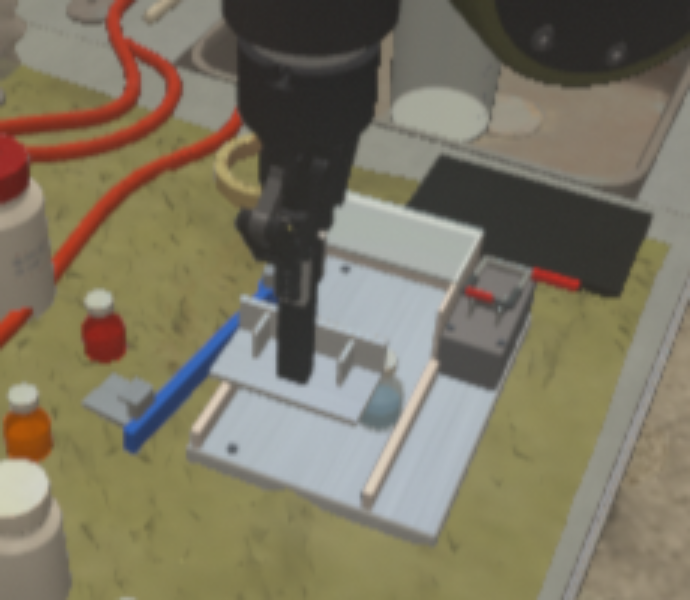

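Request:
play_rows(plan=[-1,0,-0.02,0.6,0,0,0,-1,0,0,0.6,0,0,0,-1,0,0,0.4,0,0,0,-1,0,0,0.2,0,0,0,-1,0,0,0,0,0,0])

```text
time_s: 21.2
tool_pos: [0.5552, 0.2574, 0.2768]
orientation: [0.693, 0.721, -0.001, -0.0]
ft_force: [0.1, -0.8, -3.2]
finger_gap: 0.175
```

Request:
play_rows(plan=[-1,0,0,0,0,0,0,-1,0,0,0,0,0,0])

```text
time_s: 21.37
tool_pos: [0.5558, 0.2578, 0.28]
orientation: [0.693, 0.721, 0.002, 0.001]
ft_force: [-0.2, -0.1, -2.9]
finger_gap: 0.176
```

```bash
python3 - <<'E'
from h import *
st()
E
```

```text
t 21.37 carr mm [  0.8 118.  280. ] yaw-c 89.84 tilt [0.0031 0.0017] F [-0.2 -0.1 -2.9] gap mm 15.0 q6 -2.29
```

Request:
play_rows(plan=[-1,0,0,0.19,0,0,0,-1,0,0,0,0,0,0,-1,-0.1,-0.02,0,0,0,0,-1,-0.1,0,0,0,0,0,-1,-0.1,0,0,0,0,0])

```text
time_s: 21.78
tool_pos: [0.5553, 0.2459, 0.2719]
orientation: [0.692, 0.722, 0.002, 0.0]
ft_force: [0.5, 3.6, 6.5]
finger_gap: 0.173
```

Request:
play_rows(plan=[-1,-0.1,0,0,0,0,0,-1,-0.1,0,0,0,0,0,-1,-0.1,0,0,0,0,0,-1,-0.1,0,0,0,0,0,-1,-0.1,0,0,0,0,0])

```text
time_s: 22.2
tool_pos: [0.5561, 0.2261, 0.272]
orientation: [0.692, 0.722, 0.003, -0.0]
ft_force: [-0.9, 7.9, 14.4]
finger_gap: 0.173
```

Request:
play_rows(plan=[-1,-0.1,0,0,0,0,0,-1,-0.1,0,0,0,0,0,-1,-0.1,0,0,0,0,0,-1,-0.1,0,0,0,0,0,-1,-0.1,0,0,0,0,0])

```text
time_s: 22.62
tool_pos: [0.5569, 0.2062, 0.272]
orientation: [0.692, 0.722, 0.003, -0.0]
ft_force: [-0.8, 3.5, 1.8]
finger_gap: 0.175
```

```bash
cat >> h.py <<'E'
def lane(c,zlo=.045):
    W=pts(c)-np.r_[CO,0];x=W[...,0]*RC[0,0]+W[...,1]*RC[0,1];y=W[...,0]*RC[1,0]+W[...,1]*RC[1,1];z=W[...,2]
    m=(abs(x)<.06)&(y>-.1)&(y<.14)&(z>.06)&(z<.081)
    hs=cv2.cvtColor(c["image"],cv2.COLOR_RGB2HSV)
    n,l,s,ce=cv2.connectedComponentsWithStats(m.astype(np.uint8))
    for i in range(1,n):
        if s[i,4]>8:print(s[i,4],ce[i].round(),[(round(float(v[l==i].min()),4),round(float(v[l==i].max()),4)) for v in (x,y,z)])
E
python3 - <<'E'
from h import *
st();c=cap("wrist");lane(c);save(c,"pics/w5.png")
E
```

```text
t 22.62 carr mm [ -0.4  66.4 272. ] yaw-c 89.86 tilt [0.0036 0.0038] F [-0.8  3.5  1.8] gap mm 14.9 q6 -2.22
19 [111. 121.] [(-0.06, -0.0593), (-0.0027, -0.0017), (0.0613, 0.0802)]
19 [ 68. 124.] [(-0.0597, -0.059), (-0.021, -0.0163), (0.079, 0.081)]
1572 [163. 163.] [(-0.0486, -0.0276), (0.0104, 0.0312), (0.0601, 0.0774)]
1448 [169. 230.] [(-0.0119, 0.0093), (0.0102, 0.0311), (0.06, 0.0771)]
430 [255. 216.] [(-0.0107, -0.0071), (0.0591, 0.0751), (0.0601, 0.0809)]
861 [175. 286.] [(0.0276, 0.0413), (0.011, 0.0307), (0.06, 0.0777)]
```

View pics/w5.png

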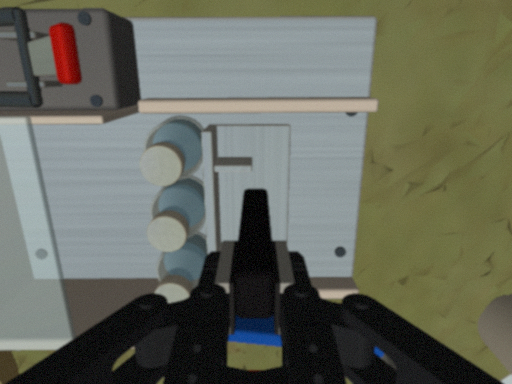

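Request:
play_rows(plan=[-1,-0.1,0,0,0,0,0,-1,-0.1,0,0,0,0,0,-1,-0.1,0,0,0,0,0,-1,-0.1,0,0,0,0,0,-1,-0.1,0,0,0,0,0])

```text
time_s: 23.08
tool_pos: [0.5577, 0.1862, 0.2719]
orientation: [0.692, 0.722, 0.002, 0.0]
ft_force: [1.9, 4.9, 9.6]
finger_gap: 0.175
```

Request:
play_rows(plan=[-1,-0.1,0,0,0,0,0,-1,-0.1,0,0,0,0,0,-1,-0.1,0,0,0,0,0,-1,-0.1,0,0,0,0,0,-1,-0.1,0,0,0,0,0])

```text
time_s: 23.5
tool_pos: [0.5585, 0.1662, 0.272]
orientation: [0.692, 0.722, 0.003, 0.0]
ft_force: [-0.7, 8.1, 3.0]
finger_gap: 0.175
```

Request:
play_rows(plan=[-1,-0.1,0,0,0,0,0,-1,-0.1,0,0,0,0,0,-1,-0.1,0,0,0,0,0,-1,0,0,0,0,0,0,-1,0,0,0,0,0,0])

```text
time_s: 23.92
tool_pos: [0.559, 0.1537, 0.2719]
orientation: [0.693, 0.721, 0.002, 0.0]
ft_force: [0.9, 3.6, 6.6]
finger_gap: 0.174
```

Request:
play_rows(plan=[-1,0,0,0,0,0,0,-1,0,0,0,0,0,0,-1,0,0,0,0,0,0])

```text
time_s: 24.17
tool_pos: [0.5591, 0.1538, 0.2718]
orientation: [0.692, 0.721, 0.002, 0.001]
ft_force: [1.1, 4.1, 6.5]
finger_gap: 0.174
```

```bash
python3 - <<'E'
from h import *
st();c=cap("wrist");lane(c);save(c,"pics/w6.png")
E
```

```text
t 24.17 carr mm [ -0.5  13.9 271.8] yaw-c 89.84 tilt [0.0031 0.0018] F [1.1 4.1 6.5] gap mm 14.8 q6 -2.14
1212 [168. 166.] [(-0.047, -0.0258), (-0.0375, -0.0214), (0.0601, 0.077)]
1095 [173. 230.] [(-0.0113, 0.0099), (-0.0379, -0.0217), (0.06, 0.0775)]
440 [255. 216.] [(-0.011, -0.0072), (0.0063, 0.0222), (0.06, 0.0809)]
664 [177. 287.] [(0.0287, 0.0405), (-0.0395, -0.0229), (0.0601, 0.0772)]
```

View pics/w6.png

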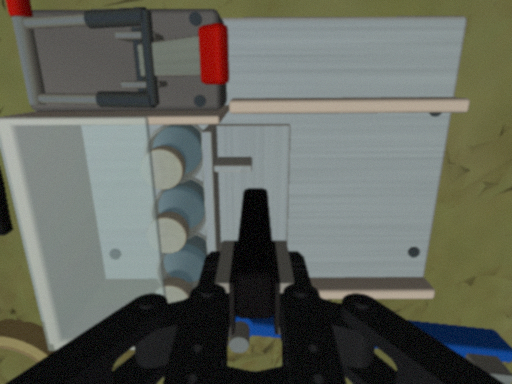

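Request:
play_rows(plan=[-1,0.1,0,-0.05,0,0,0,-1,0.2,0,0,0,0,0,-1,0.2,0,0,0,0,0,-1,0,0,-0.6,0,0,0,-1,0,0,-0.8,0,0,0])

```text
time_s: 24.63
tool_pos: [0.5568, 0.1744, 0.3231]
orientation: [0.692, 0.722, -0.005, -0.002]
ft_force: [0.8, -0.2, -3.2]
finger_gap: 0.176
```

Request:
play_rows(plan=[-1,0,0,-0.9,0,0,0,-1,0,0,-0.9,0,0,0,-1,-0.8,-0.22,0,0,0,0,-1,-0.8,-0.22,0,0,0,0,-1,-0.8,-0.22,0,0,0,0])

```text
time_s: 25.05
tool_pos: [0.5349, 0.0768, 0.3988]
orientation: [0.692, 0.722, -0.001, -0.001]
ft_force: [-0.2, -1.4, -3.5]
finger_gap: 0.172
```

Request:
play_rows(plan=[-1,-0.8,-0.22,0,0,0,0,-1,-0.8,-0.22,0,0,0,0,-1,-0.8,-0.23,0,0,0,0,-1,-0.8,-0.23,0,0,0,0,-1,-0.8,-0.23,0,0,0,0])

```text
time_s: 25.47
tool_pos: [0.4962, -0.0857, 0.3985]
orientation: [0.692, 0.722, -0.001, -0.001]
ft_force: [0.8, -0.3, -3.6]
finger_gap: 0.173
```

Request:
play_rows(plan=[-1,0,0,0,0,0,0,-1,0,0,0.7,0,0,0,-1,0,0,0.9,0,0,0,-1,0,0,0.9,0,0,0,-1,0,0,0,0,0,0])

```text
time_s: 25.88
tool_pos: [0.4945, -0.0842, 0.2899]
orientation: [0.693, 0.721, -0.005, -0.006]
ft_force: [-1.4, -0.3, -5.6]
finger_gap: 0.178
```

Request:
play_rows(plan=[-1,0,0,0,0,0,0,-1,0,0,0,0,0,0])

```text
time_s: 26.05
tool_pos: [0.4974, -0.0848, 0.3021]
orientation: [0.692, 0.722, 0.0, 0.001]
ft_force: [0.3, -0.7, -2.4]
finger_gap: 0.175
```

```bash
python3 - <<'E'
from h import *
st();print(manip.get_obs()["tool_pos"])
E
```

```text
t 26.05 carr mm [ -72.6 -221.7  302.1] yaw-c 89.86 tilt [ 0.0019 -0.001 ] F [ 0.3 -0.7 -2.4] gap mm 14.9 q6 -1.76
[ 0.49738557 -0.08480773  0.30207768]
```

Request:
play_rows(plan=[-1,0,0,0.35,0,0,0,-1,0,0,0.3,0,0,0,-1,0,0,0.15,0,0,0,-1,0,0,0.07,0,0,0,-1,0,0,0,0,0,0])

```text
time_s: 26.47
tool_pos: [0.4974, -0.0848, 0.2678]
orientation: [0.692, 0.722, 0.001, 0.001]
ft_force: [-2.2, 2.9, 4.6]
finger_gap: 0.178
```

Request:
play_rows(plan=[-1,0,0,0,0,0,0,-1,0,0,0,0,0,0])

```text
time_s: 26.63
tool_pos: [0.4973, -0.0848, 0.2678]
orientation: [0.692, 0.722, 0.001, 0.001]
ft_force: [-2.0, 3.3, 6.0]
finger_gap: 0.178
```

```bash
python3 - <<'E'
from h import *
st()
E
```

```text
t 26.63 carr mm [ -72.6 -221.7  267.8] yaw-c 89.86 tilt [ 0.0034 -0.    ] F [-2.   3.3  6. ] gap mm 15.2 q6 -1.76
```

Request:
play_rows(plan=[0,0,0,0,0,0,0,0,0,0,0,0,0,0,0,0,0,0,0,0,0,0,0,0,-0.6,0,0,0,0,0,0,-0.9,0,0,0])

```text
time_s: 27.05
tool_pos: [0.496, -0.085, 0.3219]
orientation: [0.693, 0.721, -0.003, -0.003]
ft_force: [1.4, 0.6, -0.1]
finger_gap: 0.497
```

Request:
play_rows(plan=[0,0,0,-0.9,0,0,0,0,0,0,-0.5,0,0,0,0,0.75,0.46,0,0,0,0,0,0.75,0.46,0,0,0,0,0,0.75,0.46,0,0,0,0])

```text
time_s: 27.47
tool_pos: [0.5487, 0.0079, 0.382]
orientation: [0.693, 0.721, 0.001, 0.0]
ft_force: [1.0, -0.2, 0.2]
finger_gap: 0.503
```

Request:
play_rows(plan=[-1,0.75,0.46,0,0,0,0,-1,0.75,0.46,0,0,0,0,-1,0.75,0.46,0,0,0,0,-1,0.76,0.46,0,0,0,0,-1,0.76,0.48,0,0,0,0])

```text
time_s: 27.88
tool_pos: [0.6355, 0.1631, 0.381]
orientation: [0.693, 0.721, -0.0, 0.0]
ft_force: [0.9, -0.4, 0.5]
finger_gap: 0.001
```

Request:
play_rows(plan=[-1,0.76,0.48,0,0,0,0,-1,0.76,0.48,0,0,0,0,-1,0,0,0,0,0,0,-1,0,0,0,0,0,0])

```text
time_s: 28.22
tool_pos: [0.6715, 0.2258, 0.378]
orientation: [0.692, 0.722, -0.002, -0.001]
ft_force: [0.7, -0.1, 0.8]
finger_gap: 0.001
```

```bash
cat >> h.py <<'E'
def edge(c):
    W=pts(c);z=W[...,2];reg=(W[...,1]<.01)&(W[...,1]>-.2)&(W[...,0]>.38)&(W[...,0]<.6)
    for lo,hi in ((.115,.130),(.038,.052)):
        q=W[reg&(z>lo)&(z<hi)]
        if len(q)>8:print("edge",lo,len(q),cv2.minAreaRect((q[:,:2]*1000).astype(np.float32)),np.median(q[:,2]))
def gate(c):
    W=pts(c);z=W[...,2];hsv=cv2.cvtColor(c["image"],cv2.COLOR_RGB2HSV)
    b=(hsv[...,0]>100)&(hsv[...,0]<125)&(hsv[...,1]>170)&(z>.058)&(z<.07)&(W[...,0]>.4)&(W[...,1]>.1)
    p=W[b].astype(np.float32)
    if len(p)<20: print("no gate",len(p));return
    r=cv2.fitLine(p[:,:2],cv2.DIST_HUBER,0,.01,.01).ravel();a=np.arctan2(r[1],r[0])-CY
    print("gate",len(p),"theta",round(float((np.pi-a)%np.pi),3),tc(np.r_[p.min(0)]),tc(p.max(0)))
E
python3 - <<'E'
from h import *
st();c=cap("top");edge(c);gate(c);c=cap("wrist");gate(c)
E
```

```text
t 28.22 carr mm [115.  81. 378.] yaw-c 89.92 tilt [-0.0036 -0.0022] F [ 0.7 -0.1  0.8] gap mm 0.1 q6 -2.13
edge 0.115 63 ((513.597412109375, -64.86297607421875), (19.432960510253906, 16.761781692504883), 0.9517455697059631) 0.12309618977597725
edge 0.038 147 ((514.1841430664062, -75.99435424804688), (103.43206787109375, 39.40766525268555), 3.5374906063079834) 0.04488586657887694
gate 224 theta 1.705 [58.51746368 -0.97109892 58.64674225] [ 93.79451778 178.4328548   69.62458789]
gate 2287 theta 1.703 [59.58616538 -0.7436262  58.02974105] [ 95.08708585 179.30741257  65.97330421]
```

Request:
play_rows(plan=[-1,0,0,0.8,0,0,0,-1,0,0,0.8,0,0,0,-1,0,0,0.8,0,0,0,-1,0,0,0.8,0,0,0,-1,0,0,0.7,0,0,0])

```text
time_s: 28.73
tool_pos: [0.6702, 0.2223, 0.2246]
orientation: [0.693, 0.721, 0.001, 0.0]
ft_force: [-0.1, -0.3, -0.7]
finger_gap: -0.002
```

Request:
play_rows(plan=[-1,0,0,0,0,0,0,-1,0,0,0,0,0,0,-1,0,0,0,0,0,0])

```text
time_s: 28.98
tool_pos: [0.6714, 0.2234, 0.2287]
orientation: [0.693, 0.721, 0.002, 0.001]
ft_force: [0.6, -0.3, 1.5]
finger_gap: 0.001
```

```bash
python3 - <<'E'
from h import *
st()
# arc plan: finger centres for th
H=np.array([68,6])
for th in (1.5,1.3,1.1,.9,.7,.5,.3,.15,0):
    u=np.array([-np.cos(th),np.sin(th)]);n=np.array([np.sin(th),np.cos(th)])
    d=5+11*abs(n[0])+14.5*abs(n[1]);print(th,(H+80*u+d*n).round(1))
E
```

```text
t 28.98 carr mm [114.7  78.6 228.7] yaw-c 89.81 tilt [0.0041 0.0011] F [ 0.6 -0.3  1.5] gap mm 0.1 q6 -2.13
1.5 [79.3 87. ]
1.3 [65.4 88.3]
1.1 [50.8 87. ]
0.9 [36.  82.7]
0.7 [21.7 75.3]
0.5 [ 8.8 64.5]
0.3 [-1.9 50.8]
0.15 [-8.  38.7]
0 [-12.   25.5]
```

Request:
play_rows(plan=[-1,0,0,0.3,0,0,0,-1,0.1,-0.44,0,0,0,0,-1,0.1,-0.44,0,0,0,0,-1,0.03,-0.35,0,0,0,0,-1,-0.03,-0.36,0,0,0,0])

```text
time_s: 29.4
tool_pos: [0.6072, 0.2296, 0.2156]
orientation: [0.693, 0.721, 0.002, 0.001]
ft_force: [3.5, -1.1, 0.1]
finger_gap: -0.002
```

Request:
play_rows(plan=[-1,-0.11,-0.37,0,0,0,0,-1,-0.18,-0.36,0,0,0,0,-1,-0.27,-0.32,0,0,0,0,-1,-0.34,-0.27,0,0,0,0,-1,-0.3,-0.15,0,0,0,0])

```text
time_s: 29.82
tool_pos: [0.55, 0.179, 0.2158]
orientation: [0.692, 0.722, 0.003, 0.001]
ft_force: [2.0, 1.7, 1.3]
finger_gap: 0.0
```

Request:
play_rows(plan=[-1,-0.1,-0.05,0,0,0,0,-1,-0.1,-0.05,0,0,0,0,-1,-0.08,0,0,0,0,0,-1,-0.05,0,0,0,0,0,-1,0,0,0,0,0,0])

```text
time_s: 30.23
tool_pos: [0.5469, 0.1655, 0.213]
orientation: [0.693, 0.721, -0.0, -0.0]
ft_force: [-0.3, -0.5, 0.3]
finger_gap: -0.005
```

```bash
python3 - <<'E'
from h import *
st();c=cap("wrist");gate(c);c=cap("top");gate(c);edge(c)
E
```

```text
t 30.23 carr mm [-12.2  26.1 213. ] yaw-c 89.81 tilt [-0.0005 -0.0004] F [-0.3 -0.5  0.3] gap mm -0.4 q6 -2.18
gate 5698 theta 0.011 [-108.95055675    4.24453367   58.00870806] [-4.4573989  34.23385467 68.87639314]
gate 51 theta 3.139 [-108.45960099    6.7727486    58.31404403] [-42.29665695   9.79181226  68.12088937]
edge 0.115 63 ((513.6707763671875, -64.86125183105469), (19.430635452270508, 16.176136016845703), 0.6315992474555969) 0.1231043282335672
edge 0.038 149 ((514.7533569335938, -76.22334289550781), (103.76488494873047, 38.74037551879883), 2.1383538246154785) 0.04494720704905775
```

Request:
play_rows(plan=[-1,-0.06,0,0,0,0,0,-1,-0.05,0,0,0,0,0,-1,0,0,0,0,0,0,-1,0,0,0,0,0,0,-1,0,0,0,0,0,0])

```text
time_s: 30.75
tool_pos: [0.5466, 0.1623, 0.2127]
orientation: [0.692, 0.722, 0.001, -0.001]
ft_force: [-0.3, 6.8, -1.5]
finger_gap: -0.002
```

```bash
python3 - <<'E'
from h import *
st()
E
```

```text
t 30.75 carr mm [-12.6  23.  212.7] yaw-c 89.86 tilt [-0.0002  0.0025] F [-0.3  6.8 -1.5] gap mm -0.2 q6 -2.17
```

Request:
play_rows(plan=[-1,0.25,0,0,0,0,0,-1,0.25,0,0,0,0,0,-1,0,0,-0.8,0,0,0,-1,0,0,-0.9,0,0,0,-1,0,0,-0.9,0,0,0])

```text
time_s: 31.17
tool_pos: [0.5458, 0.1818, 0.3177]
orientation: [0.692, 0.722, -0.001, 0.0]
ft_force: [1.6, 0.6, 0.3]
finger_gap: 0.0
```

Request:
play_rows(plan=[-0.2,-0.68,-0.58,-0.1,0,0,0,-0.2,-0.68,-0.58,0,0,0,0,-0.2,-0.68,-0.58,0,0,0,0,-0.2,-0.68,-0.58,0,0,0,0,-0.2,-0.68,-0.57,0,0,0,0])

```text
time_s: 31.58
tool_pos: [0.435, 0.0399, 0.3211]
orientation: [0.692, 0.722, -0.0, 0.0]
ft_force: [0.5, -0.7, 1.1]
finger_gap: 0.399
```

Request:
play_rows(plan=[-0.2,0,0,0,0,0,0,-0.2,0,0,0,0,0,0,-0.2,0,0,0,0,0,0])

```text
time_s: 31.83
tool_pos: [0.4362, 0.041, 0.3214]
orientation: [0.693, 0.721, 0.0, 0.0]
ft_force: [-0.4, -0.2, 1.1]
finger_gap: 0.4
```

```bash
cat >> h.py <<'E'
def car(c):
    W=pts(c)-np.r_[CO,0];return np.stack([W[...,0]*RC[0,0]+W[...,1]*RC[0,1],W[...,0]*RC[1,0]+W[...,1]*RC[1,1],W[...,2]],-1)*1000
def reds(c,mn=30):
    P=car(c);hsv=cv2.cvtColor(c["image"],cv2.COLOR_RGB2HSV)
    m=((hsv[...,0]<6)|(hsv[...,0]>174))&(hsv[...,1]>150)&(abs(P[...,0]+105)<50)&(abs(P[...,1])<130)
    n,l,s,ce=cv2.connectedComponentsWithStats(m.astype(np.uint8))
    for i in range(1,n):
        if s[i,4]>=mn:print("red",s[i,4],ce[i].round(),"med",np.nanmedian(P[l==i],0).round(1),np.nanmin(P[l==i],0).round(),np.nanmax(P[l==i],0).round())
E
python3 - <<'E'
from h import *
st();c=cap("wrist");gate(c);reds(c);save(c,"pics/w7.png")
E
```

```text
t 31.83 carr mm [-128.2  -93.4  321.4] yaw-c 89.82 tilt [0.0007 0.0003] F [-0.4 -0.2  1.1] gap mm 34.0 q6 -2.09
gate 593 theta 0.004 [-109.81178498   -1.20920981   58.01462382] [42.06826468  7.23254324 65.20035118]
red 621 [252. 202.] med [-124.7  -95.3   65.7] [-143. -101.   13.] [-107.  -89.   68.]
red 568 [407. 286.] med [-88.9  -2.  110.9] [-140.  -48.  105.] [-77.   3. 196.]
```

View pics/w7.png

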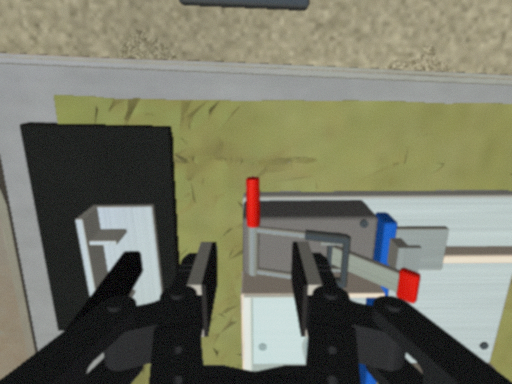

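Request:
play_rows(plan=[-0.2,-0.03,0,0.6,0,0,0,-0.2,0,0,0.7,0,0,0,-0.2,0,0,0.7,0,0,0,-0.2,0,0,0.3,0,0,0,-0.2,0,0,0,0,0,0], force=25)

```text
time_s: 32.3
tool_pos: [0.4355, 0.0397, 0.2256]
orientation: [0.692, 0.721, -0.003, -0.001]
ft_force: [-0.0, 0.2, -0.3]
finger_gap: 0.402
```

Request:
play_rows(plan=[-0.2,0,0,0,0,0,0,-0.2,0,0,0,0,0,0,-0.2,0,0,0,0,0,0])

```text
time_s: 32.55
tool_pos: [0.4367, 0.0399, 0.231]
orientation: [0.692, 0.721, 0.001, 0.001]
ft_force: [-0.7, -0.6, 0.0]
finger_gap: 0.401
```

```bash
python3 - <<'E'
from h import *
st();c=cap("wrist");reds(c)
E
```

```text
t 32.55 carr mm [-127.7  -94.6  231. ] yaw-c 89.84 tilt [0.0025 0.0009] F [-0.7 -0.6  0. ] gap mm 34.1 q6 -2.09
red 1538 [254. 268.] med [-127.   -95.    65.6] [-143. -101.   33.] [-107.  -90.   68.]
```

Request:
play_rows(plan=[-0.2,0,0,0.12,0,0,0,-0.2,0,0,0,0,0,0,-1,0,0,0,0,0,0,-1,0,0,0,0,0,0,-1,0,0,0,0,0,0], force=25)

```text
time_s: 33.02
tool_pos: [0.4361, 0.0395, 0.2245]
orientation: [0.693, 0.721, 0.0, -0.0]
ft_force: [-1.1, 1.0, -0.1]
finger_gap: 0.1
```

Request:
play_rows(plan=[-1,0,0,0,0,0,0,-1,0,0,0,0,0,0,-1,0,0,0,0,0,0])

```text
time_s: 33.27
tool_pos: [0.4361, 0.0395, 0.2244]
orientation: [0.693, 0.721, 0.0, -0.0]
ft_force: [-0.4, 0.8, 0.3]
finger_gap: 0.104
```

```bash
python3 - <<'E'
from h import *
st()
p=manip.get_obs()["tool_pos"];g=tc(p)
th=2.25;pin=np.array([-37-14*np.cos(th-.21),68+14*np.sin(th-.21)])
print("pin",pin)
# circle from grip (y, z=63.5): use actual distance blending to 65.5
y0,z0=g[1],63.5
a0=np.arctan2(z0-pin[1],y0-pin[0])%(2*np.pi);r0=np.hypot(y0-pin[0],z0-pin[1]);print(np.degrees(a0),r0)
A=np.radians(np.linspace(np.degrees(a0),-11,11));prev=None
for a in A:
    q=pin+65.5*np.array([np.cos(a),np.sin(a)]) if a!=a0 else np.array([y0,z0])
    print(round(np.degrees(a)),q.round(1),"" if prev is None else ((q-prev)/40).round(3)*[1,-1]);prev=q
E
```

```text
t 33.27 carr mm [-128.4  -94.8  224.4] yaw-c 89.83 tilt [0.0002 0.0003] F [-0.4  0.8  0.3] gap mm 8.8 q6 -2.09
pin [-30.66953373  80.48700111]
194.82688456852918 66.38156241002326
195 [-94.8  63.5] 
174 [-95.8  87.1] [-0.025 -0.589]
154 [-89.4 109.5] [ 0.162 -0.562]
133 [-75.4 128.3] [ 0.349 -0.47 ]
112 [-55.7 141. ] [ 0.492 -0.317]
92 [-32.9 146. ] [ 0.572 -0.124]
71 [ -9.7 142.5] [0.579 0.085]
51 [ 10.8 131.2] [0.512 0.283]
30 [ 26.  113.4] [0.38  0.445]
10 [33.9 91.4] [0.199 0.55 ]
-11 [33.6 68. ] [-0.007  0.585]
```

Request:
play_rows(plan=[-1,-0.02,0,-0.29,0,0,0,-1,0,0,-0.3,0,0,0,-1,0.06,0,-0.29,0,0,0,-1,0.1,0,-0.27,0,0,0,-1,0.15,0,-0.25,0,0,0])

```text
time_s: 33.68
tool_pos: [0.4354, 0.0506, 0.2822]
orientation: [0.693, 0.721, -0.001, 0.0]
ft_force: [-0.7, -3.3, 0.2]
finger_gap: 0.099
```

Request:
play_rows(plan=[-1,0.2,0,-0.22,0,0,0,-1,0.23,0,-0.18,0,0,0,-1,0.26,0,-0.14,0,0,0,-1,0.28,0,-0.08,0,0,0,-1,0.29,0,-0.04,0,0,0])

```text
time_s: 34.1
tool_pos: [0.4335, 0.1017, 0.3102]
orientation: [0.693, 0.721, 0.001, 0.001]
ft_force: [-2.9, -3.8, 2.2]
finger_gap: 0.106
```

Request:
play_rows(plan=[-1,0,0,0,0,0,0,-1,0,0,0,0,0,0])

```text
time_s: 34.27
tool_pos: [0.4334, 0.1023, 0.3098]
orientation: [0.692, 0.722, 0.001, 0.0]
ft_force: [-5.7, -0.4, 8.5]
finger_gap: 0.103
```

```bash
python3 - <<'E'
from h import *
st();c=cap("wrist");reds(c);c=cap("scene");reds(c,10);cv2.imwrite("pics/s2c.png",cv2.resize(c["image"][60:260,220:420,::-1],None,fx=3,fy=3,interpolation=cv2.INTER_CUBIC))
E
```

```text
t 34.27 carr mm [-128.3  -32.   309.8] yaw-c 89.91 tilt [0.0023 0.0017] F [-5.7 -0.4  8.5] gap mm 8.7 q6 -2.22
red 1714 [254. 273.] med [-128.4  -32.3  148.2] [-143.  -38.  139.] [-107.  -27.  168.]
red 423 [316. 288.] med [-92.9   3.2 106.5] [-140.  -15.  100.] [-84.   9. 184.]
red 10 [348. 168.] med [-111.7  -28.5  146.6] [-115.  -31.  144.] [-108.  -26.  149.]
red 15 [328. 191.] med [-87.4   9.5 106.8] [-96.   7. 104.] [-80.  11. 109.]
```

View pics/s2c.png

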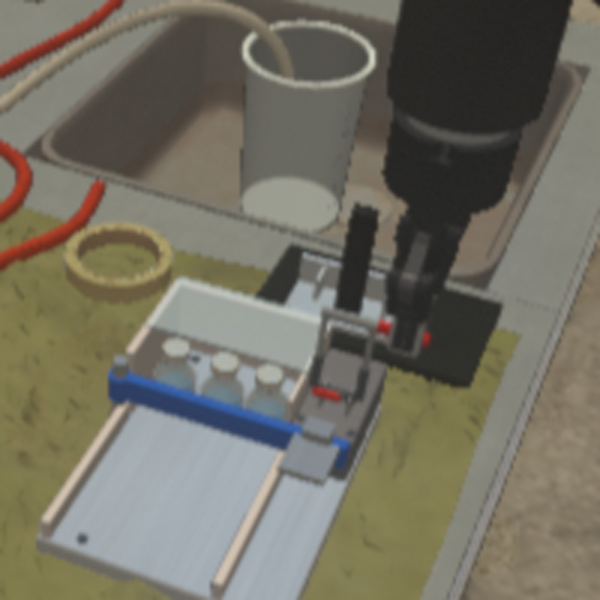

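Request:
play_rows(plan=[-1,0,0,-0.05,0,0,0,-1,0.3,0,0.01,0,0,0,-1,0.29,0,0.06,0,0,0,-1,0.27,0,0.12,0,0,0,-1,0.25,0,0.16,0,0,0])

```text
time_s: 34.78
tool_pos: [0.4317, 0.1471, 0.2945]
orientation: [0.692, 0.721, 0.0, 0.0]
ft_force: [1.0, -2.8, -1.2]
finger_gap: 0.104
```

Request:
play_rows(plan=[-1,0.22,0,0.2,0,0,0,-1,0.17,0,0.24,0,0,0,-1,0.13,0,0.27,0,0,0,-1,0.08,0,0.28,0,0,0,-1,0,0,0,0,0,0])

```text
time_s: 35.2
tool_pos: [0.4305, 0.1698, 0.2521]
orientation: [0.692, 0.721, -0.002, -0.0]
ft_force: [3.9, -2.8, -0.9]
finger_gap: 0.104
```

Request:
play_rows(plan=[-1,0,0,0,0,0,0,-1,0,0,0,0,0,0])

```text
time_s: 35.37
tool_pos: [0.4307, 0.1696, 0.255]
orientation: [0.693, 0.721, -0.0, -0.0]
ft_force: [1.2, -1.8, -2.5]
finger_gap: 0.1
```

```bash
python3 - <<'E'
from h import *
st();c=cap("wrist");reds(c);gate(c);save(c,"pics/w8.png");c=cap("scene");reds(c,10)
E
```

```text
t 35.37 carr mm [-128.1   35.3  255. ] yaw-c 89.8 tilt [-0.0006  0.0001] F [ 1.2 -1.8 -2.5] gap mm 8.5 q6 -2.34
red 1731 [254. 275.] med [-128.5   34.7   95.2] [-143.   29.   86.] [-107.   40.  115.]
gate 439 theta 0.277 [-110.17703582   -0.76925299   58.05552751] [-92.7485434    8.49891561  65.18506259]
red 17 [328. 191.] med [-87.1   9.4 107.2] [-96.   8. 105.] [-79.  13. 111.]
```

View pics/w8.png

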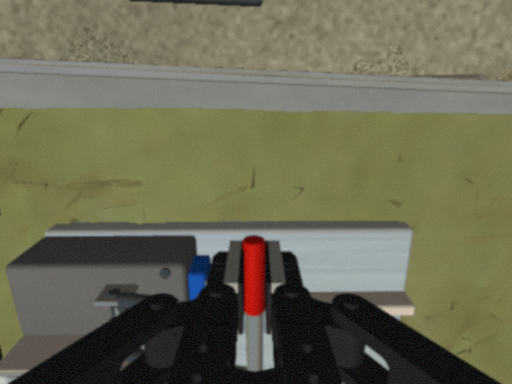

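Request:
play_rows(plan=[-1,0.02,0,0.2,0,0,0,-1,0,0,0.2,0,0,0,-1,-0.02,0,0.2,0,0,0,-1,0,0,0,0,0,0,-1,0,0,0,0,0,0])

```text
time_s: 35.88
tool_pos: [0.4307, 0.1697, 0.2305]
orientation: [0.693, 0.721, -0.0, -0.0]
ft_force: [-0.1, -2.3, -0.6]
finger_gap: 0.105
```

```bash
python3 - <<'E'
from h import *
st();c=cap("wrist");reds(c);c=cap("scene");reds(c,10)
E
```

```text
t 35.88 carr mm [-128.1   35.4  230.5] yaw-c 89.82 tilt [-0.0006 -0.0002] F [-0.1 -2.3 -0.6] gap mm 8.9 q6 -2.34
red 1787 [254. 277.] med [-128.7   34.8   72.4] [-143.   30.   61.] [-106.   40.   90.]
red 16 [328. 191.] med [-86.4   9.6 107.1] [-96.   7. 106.] [-79.  12. 109.]
```

Request:
play_rows(plan=[-1,0,0,0.05,0,0,0,-1,0,0,0,0,0,0,-0.3,0,0,0,0,0,0,-0.3,0,0,0,0,0,0,-0.3,0,0,0,0,0,0])

```text
time_s: 36.4
tool_pos: [0.4308, 0.17, 0.2292]
orientation: [0.693, 0.721, 0.0, -0.0]
ft_force: [0.2, -0.3, -0.5]
finger_gap: 0.353
```

Request:
play_rows(plan=[-0.3,0,0,-0.6,0,0,0,-0.3,0,0,-0.9,0,0,0,-0.3,0,0,-0.9,0,0,0,-0.3,0,0,0,0,0,0,-0.3,0,0,0,0,0,0])

```text
time_s: 36.82
tool_pos: [0.4311, 0.1701, 0.3277]
orientation: [0.693, 0.721, 0.003, 0.0]
ft_force: [-0.7, -0.3, -0.9]
finger_gap: 0.353
```

```bash
python3 - <<'E'
from h import *
st();c=cap("wrist");reds(c);gate(c);save(c,"pics/w9.png")
P=car(c)
m=(P[...,0]>-104)&(P[...,0]<-72)&(P[...,1]>10)&(P[...,1]<60)&(P[...,2]>66)&(P[...,2]<90)
import numpy as np
Q=P[m];print(len(Q))
for y in range(10,60,3):
    q=Q[abs(Q[:,1]-y)<1.5]
    if len(q):print(y,len(q),np.percentile(q[:,2],[10,50,95]).round(1))
E
```

```text
t 36.82 carr mm [-127.6   35.8  327.7] yaw-c 89.83 tilt [0.0038 0.0038] F [-0.7 -0.3 -0.9] gap mm 30.0 q6 -2.34
red 560 [251. 199.] med [-127.    34.1   71.8] [-143.   30.   68.] [-108.   38.   74.]
gate 663 theta 3.125 [-109.74007922   -0.69296126   58.21709707] [26.37900768  9.11572554 64.97565657]
839
10 21 [66.4 72.9 76.2]
13 64 [71.4 78.4 79.7]
16 130 [74.9 78.9 80.1]
19 134 [72.9 78.8 80.1]
22 17 [69.8 71.3 72.7]
25 15 [69.2 70.8 72.2]
28 19 [68.  69.9 71.7]
31 122 [68.6 70.2 71.5]
34 159 [70.7 71.4 72.3]
37 158 [68.9 70.4 71.7]
```

View pics/w9.png

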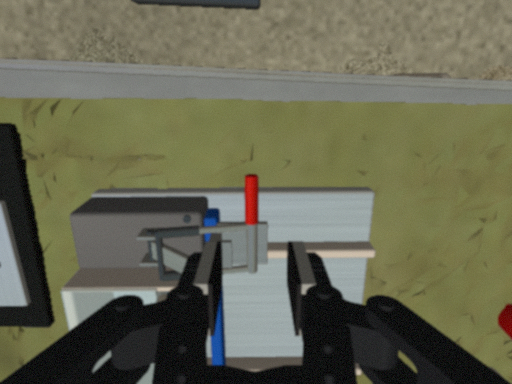

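Request:
play_rows(plan=[-1,0,0.5,0,0,0,0,-1,-0.12,0.48,0,0,0,0,-1,0,0,0.5,0,0,0,-1,0,0,0.5,0,0,0,-1,0,0,0.4,0,0,0])

```text
time_s: 37.28
tool_pos: [0.4698, 0.1662, 0.2657]
orientation: [0.693, 0.721, -0.002, -0.001]
ft_force: [-0.4, 0.1, -0.4]
finger_gap: 0.0
```

Request:
play_rows(plan=[-1,0,0,0,0,0,0,-1,0,0,0,0,0,0,-1,0,0,0,0,0,0])

```text
time_s: 37.53
tool_pos: [0.4703, 0.1666, 0.2697]
orientation: [0.693, 0.721, 0.0, 0.0]
ft_force: [0.8, 0.9, 0.3]
finger_gap: 0.001
```

```bash
python3 - <<'E'
from h import *
st();c=cap("scene");reds(c,8);c=cap("top");edge(c)
E
```

```text
t 37.53 carr mm [-88.7  30.6 269.7] yaw-c 89.83 tilt [ 0.0005 -0.0002] F [0.8 0.9 0.3] gap mm 0.0 q6 -2.28
red 59 [339. 218.] med [-125.2   37.9   70.5] [-142.   33.   65.] [-109.   41.   74.]
edge 0.115 64 ((513.5598754882812, -64.77430725097656), (17.011852264404297, 19.68633270263672), 87.03968811035156) 0.12328883783748046
edge 0.038 148 ((514.3070068359375, -75.99980163574219), (103.69820404052734, 38.16364288330078), 3.542890787124634) 0.044380909345030584
```

Edge is stable. Now push the lever back to vertical.

Request:
play_rows(plan=[-1,-0.13,0,-0.04,0,0,0,-1,-0.13,0,-0.05,0,0,0,-1,-0.13,0,-0.05,0,0,0,-1,-0.13,0,-0.05,0,0,0,-1,-0.13,0,-0.05,0,0,0])

```text
time_s: 38.05
tool_pos: [0.4712, 0.1432, 0.2839]
orientation: [0.692, 0.722, 0.006, -0.002]
ft_force: [-16.3, 20.4, 24.7]
finger_gap: -0.004
```

Request:
play_rows(plan=[-1,-0.13,0,-0.05,0,0,0,-1,-0.13,0,-0.05,0,0,0,-1,-0.13,0,-0.06,0,0,0,-1,-0.13,0,-0.06,0,0,0,-1,-0.13,0,-0.06,0,0,0])

```text
time_s: 38.47
tool_pos: [0.4723, 0.115, 0.2961]
orientation: [0.692, 0.722, 0.004, 0.001]
ft_force: [-8.1, 2.4, 15.4]
finger_gap: 0.005
```

```bash
python3 - <<'E'
from h import *
st();c=cap("wrist");reds(c);gate(c);save(c,"pics/w10.png")
c=cap("scene");reds(c,8);cv2.imwrite("pics/s3c.png",cv2.resize(c["image"][110:260,250:410,::-1],None,fx=4,fy=4,interpolation=cv2.INTER_CUBIC))
E
```

```text
t 38.47 carr mm [-88.9 -21.1 296.1] yaw-c 89.92 tilt [0.0064 0.0044] F [-8.1  2.4 15.4] gap mm 0.4 q6 -2.18
red 917 [329. 153.] med [-126.1   21.9   71.8] [-143.   18.   67.] [-107.   27.   75.]
red 300 [222. 252.] med [-95.3 -35.1 128.5] [-98. -44.  75.] [-63. -32. 150.]
gate 874 theta 3.073 [-109.71592405   -0.80774744   58.0121465 ] [-29.73020259   7.60857977  65.3360337 ]
red 60 [341. 214.] med [-125.6   26.6   70.4] [-142.   21.   66.] [-109.   29.   74.]
```

View pics/s3c.png

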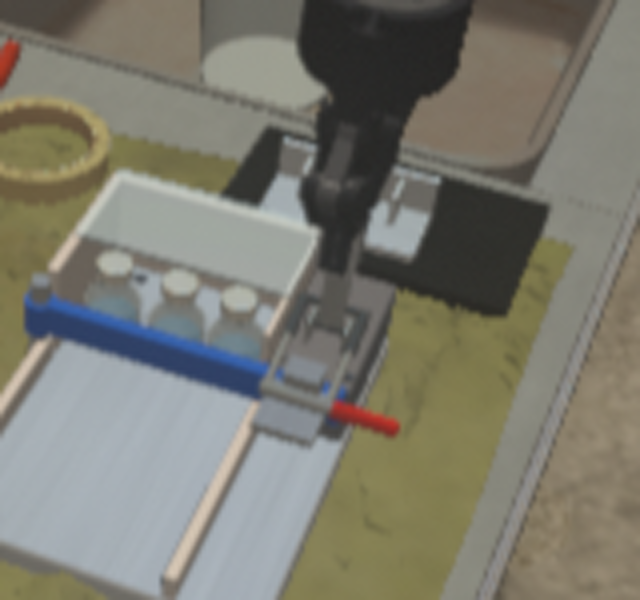

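Request:
play_rows(plan=[-1,-0.12,0,0.03,0,0,0,-1,-0.12,0,0.03,0,0,0,-1,-0.12,0,0.04,0,0,0,-1,-0.12,0,0.06,0,0,0,-1,-0.12,0,0.06,0,0,0])

```text
time_s: 38.98
tool_pos: [0.474, 0.0877, 0.2911]
orientation: [0.693, 0.721, 0.001, 0.005]
ft_force: [-13.6, -14.4, 36.5]
finger_gap: 0.002
```

Request:
play_rows(plan=[-1,-0.1,0,0.07,0,0,0,-1,-0.1,0,0.08,0,0,0,-1,-0.1,0,0.09,0,0,0,-1,-0.08,0,0.1,0,0,0,-1,-0.08,0,0.1,0,0,0])

```text
time_s: 39.4
tool_pos: [0.4741, 0.0718, 0.2637]
orientation: [0.693, 0.721, 0.001, 0.0]
ft_force: [1.1, -0.1, 3.0]
finger_gap: 0.002
```

```bash
python3 - <<'E'
from h import *
st();c=cap("wrist");reds(c);gate(c)
E
```

```text
t 39.4 carr mm [-89.  -64.3 263.7] yaw-c 89.82 tilt [0.0012 0.0006] F [ 1.1 -0.1  3. ] gap mm 0.2 q6 -2.1
red 1437 [417. 169.] med [-126.4   13.5   71.9] [-143.   10.   67.] [-107.   19.   74.]
red 1067 [204. 269.] med [-88.6 -86.6  99.5] [ -98. -101.   56.] [-62. -78. 123.]
gate 1308 theta 3.116 [-109.88414576   -1.20832768   58.02126229] [ 0.23150116  7.79424001 65.45620412]
```

Request:
play_rows(plan=[-1,-0.07,0,0.1,0,0,0,-1,-0.07,0,0.1,0,0,0,-1,-0.06,0,0.1,0,0,0,-1,-0.05,0,0.1,0,0,0,-1,-0.04,0,0.08,0,0,0])

```text
time_s: 39.87
tool_pos: [0.4744, 0.0605, 0.2438]
orientation: [0.693, 0.721, -0.0, -0.0]
ft_force: [-8.6, 10.3, 23.8]
finger_gap: 0.002
```

```bash
python3 - <<'E'
from h import *
st();c=cap("wrist");reds(c);gate(c);save(c,"pics/w11.png")
E
```

```text
t 39.87 carr mm [-89.2 -75.6 243.8] yaw-c 89.83 tilt [-0.0006 -0.0001] F [-8.6 10.3 23.8] gap mm 0.2 q6 -2.08
red 1964 [465. 182.] med [-126.5   13.1   72.3] [-143.    9.   67.] [-107.   19.   75.]
red 814 [213. 259.] med [-90.1 -95.4  70.3] [ -98. -101.   66.] [-78. -89.  99.]
gate 1333 theta 3.076 [-109.85598327   -1.46819222   58.00550058] [-41.01098442   7.23824736  64.90620226]
```

View pics/w11.png

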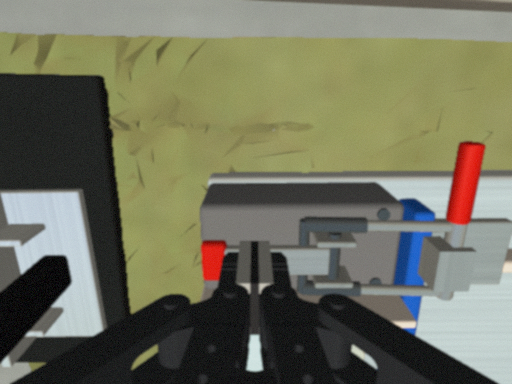

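Request:
play_rows(plan=[-1,0,0,-0.3,0,0,0,-1,0,0,-0.6,0,0,0,-1,0,0,-0.9,0,0,0,-1,0,0,-0.9,0,0,0,-1,0,0,-0.9,0,0,0])

```text
time_s: 40.33
tool_pos: [0.4741, 0.0602, 0.3903]
orientation: [0.693, 0.721, -0.0, 0.0]
ft_force: [0.0, 0.7, 1.3]
finger_gap: -0.0
```

Request:
play_rows(plan=[-1,0.4,-0.7,0,0,0,0,-1,0.5,-0.7,0,0,0,0,-1,0.5,-0.5,0,0,0,0,-1,0,0,0,0,0,0,-1,0,0,0,0,0,0])

```text
time_s: 40.75
tool_pos: [0.3955, 0.114, 0.3892]
orientation: [0.692, 0.722, 0.001, 0.0]
ft_force: [0.7, 0.7, -0.1]
finger_gap: 0.003
```

```bash
python3 - <<'E'
from h import *
st();c=cap("wrist");reds(c);gate(c);edge(c);lane(c);save(c,"pics/w12.png")
c=cap("top");edge(c);reds(c,8)
E
```

```text
t 40.75 carr mm [-165.7  -18.7  389.2] yaw-c 90.0 tilt [0.0014 0.0011] F [ 0.7  0.7 -0.1] gap mm 0.2 q6 -2.31
red 334 [292. 217.] med [-126.5   14.8   72.5] [-143.   11.   69.] [-108.   19.   75.]
red 195 [173. 254.] med [-88.8 -95.   70.5] [ -97. -100.   68.] [-78. -90.  72.]
gate 102 theta 0.155 [-109.89206577   -0.29657579   58.15242976] [-85.32604882   6.16364552  64.70200419]
edge 0.115 617 ((514.7711181640625, -62.319358825683594), (21.61008644104004, 16.6268367767334), 1.5223690271377563) 0.1227136034156647
edge 0.038 953 ((515.5999755859375, -73.78016662597656), (103.5470199584961, 39.09311294555664), 3.097571611404419) 0.04427071666584581
13 [251. 336.] [(-0.0011, 0.0057), (-0.0232, -0.0202), (0.0728, 0.076)]
101 [250. 361.] [(0.0288, 0.0445), (-0.0265, -0.0203), (0.0601, 0.0763)]
edge 0.115 65 ((513.6620483398438, -64.77932739257812), (16.54806900024414, 19.555484771728516), 89.48326110839844) 0.12321385880337454
edge 0.038 146 ((514.3322143554688, -76.48880004882812), (103.62419891357422, 38.747867584228516), 3.3376927375793457) 0.04477452965520068
red 31 [306. 238.] med [-88.7 -96.6  69.2] [ -96. -100.   56.] [-78. -91.  74.]
red 37 [263. 254.] med [-125.7   14.9   73. ] [-141.   10.   70.] [-111.   18.   78.]
```

View pics/w12.png

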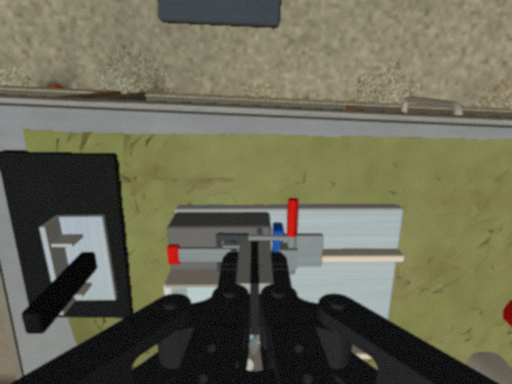

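Request:
play_rows(plan=[0.3,-0.75,0.46,0,0,0,0,0.3,-0.75,0.46,0,0,0,0,0.3,-0.75,0.46,0,0,0,0,0.3,-0.76,0.47,0,0,0,0,0.3,-0.76,0.47,0,0,0,0])

```text
time_s: 41.27
tool_pos: [0.4962, -0.0363, 0.3879]
orientation: [0.693, 0.721, -0.001, -0.0]
ft_force: [0.6, 0.7, 1.3]
finger_gap: 0.647
```

Request:
play_rows(plan=[0.3,-0.76,0.47,0,0,0,0,0.3,0,0,0.6,0,0,0,0.3,0,0,0.6,0,0,0,0.3,0,0,0,0,0,0,0.3,0,0,0,0,0,0])

```text
time_s: 41.68
tool_pos: [0.5152, -0.0642, 0.3391]
orientation: [0.693, 0.721, -0.002, -0.001]
ft_force: [0.7, -0.3, 0.9]
finger_gap: 0.646
```

```bash
python3 - <<'E'
from h import *
st();print(manip.get_obs()["tool_pos"]);c=cap("wrist");edge(c);W=pts(c);z=W[...,2]
q=W[(W[...,1]<.01)&(W[...,1]>-.2)&(W[...,0]>.38)&(W[...,0]<.62)&(z>.115)&(z<.13)];print(tc((q.min(0)+q.max(0))/2))
q=W[(W[...,1]<.0)&(W[...,1]>-.2)&(W[...,0]>.36)&(W[...,0]<.62)&(z>.01)&(z<.0175)];print("pad",cv2.minAreaRect((q[:,:2]*1000).astype(np.float32)))
E
```

```text
t 41.68 carr mm [ -53.9 -201.9  339.1] yaw-c 89.72 tilt [-0.0038 -0.0014] F [ 0.7 -0.3  0.9] gap mm 54.9 q6 -1.8
[ 0.51517042 -0.06420221  0.33906628]
edge 0.115 988 ((515.1573486328125, -63.326114654541016), (21.649063110351562, 15.435942649841309), 2.146996021270752) 0.12312509507381497
edge 0.038 1372 ((516.4110107421875, -74.36528778076172), (104.24323272705078, 37.775306701660156), 2.978789806365967) 0.04512497260364459
[ -53.81081864 -201.05826149  120.16667025]
pad ((498.1181640625, -86.59579467773438), (200.22279357910156, 120.29708862304688), 1.0629620552062988)
```

Request:
play_rows(plan=[0.3,0.02,0,0.6,0,0,0,0.3,0,0,0.6,0,0,0,0.3,0,0,0.58,0,0,0,0.3,0,0,0,0,0,0,0.3,0,0,0,0,0,0], force=60)

```text
time_s: 42.15
tool_pos: [0.5153, -0.0622, 0.2704]
orientation: [0.692, 0.722, -0.0, 0.0]
ft_force: [0.3, 0.2, 0.4]
finger_gap: 0.647
```

Request:
play_rows(plan=[-1,0,0,0,0,0,0,-1,0,0,0,0,0,0,-1,0,0,0,0,0,0,-1,0,0,0,0,0,0,-1,0,0,0,0,0,0])

```text
time_s: 42.57
tool_pos: [0.5155, -0.0624, 0.271]
orientation: [0.693, 0.721, 0.001, 0.001]
ft_force: [-0.7, -0.7, 5.6]
finger_gap: 0.178
```

Request:
play_rows(plan=[-1,0,0,0,0,0,0,-1,0,0,0,0,0,0])

```text
time_s: 42.73
tool_pos: [0.5155, -0.0624, 0.271]
orientation: [0.693, 0.721, 0.001, 0.001]
ft_force: [0.2, -0.7, 6.9]
finger_gap: 0.177
```

Request:
play_rows(plan=[-1,0,0,-0.3,0,0,0,-1,-0.28,-0.22,0,0,0,0,-1,-0.28,-0.22,0,0,0,0,-1,0,0,0,0,0,0,-1,0,0,0,0,0,0])

```text
time_s: 43.15
tool_pos: [0.4975, -0.0862, 0.2805]
orientation: [0.693, 0.721, -0.0, -0.001]
ft_force: [0.9, -0.2, -2.8]
finger_gap: 0.173
```

```bash
python3 - <<'E'
from h import *
st();print(manip.get_obs()["tool_pos"])
E
```

```text
t 43.15 carr mm [ -72.5 -223.2  280.5] yaw-c 89.74 tilt [-0.0011  0.0005] F [ 0.9 -0.2 -2.8] gap mm 14.7 q6 -1.76
[ 0.49753301 -0.08622459  0.28051182]
```

Request:
play_rows(plan=[-1,0,0,0.12,0,0,0,-1,0,0,0.1,0,0,0,-1,0,0,0.04,0,0,0,-1,0,0,0,0,0,0,-1,0,0,0,0,0,0])

```text
time_s: 43.57
tool_pos: [0.4984, -0.0854, 0.2712]
orientation: [0.692, 0.721, -0.0, 0.0]
ft_force: [-3.6, -0.4, 3.2]
finger_gap: 0.173
```

Request:
play_rows(plan=[0.2,0,0,0,0,0,0,0.2,0,0,0,0,0,0,0.2,0,0,0,0,0,0,0.2,0,0,0,0,0,0,0.2,0,0,-0.3,0,0,0])

```text
time_s: 43.98
tool_pos: [0.4978, -0.0852, 0.2805]
orientation: [0.693, 0.721, -0.001, -0.002]
ft_force: [-0.4, 0.0, -0.8]
finger_gap: 0.601
```

Request:
play_rows(plan=[0.2,0,0,-0.7,0,0,0,0.2,0,0,-0.9,0,0,0,0.2,0,0,-0.9,0,0,0,0.2,0,0,-0.5,0,0,0,0.2,-0.8,-0.4,0,0,0,0])

```text
time_s: 44.4
tool_pos: [0.485, -0.116, 0.4089]
orientation: [0.691, 0.723, 0.003, 0.003]
ft_force: [1.2, -2.1, -0.5]
finger_gap: 0.604
```

Request:
play_rows(plan=[0.2,-0.8,-0.4,0,0,0,0,0.2,-0.8,-0.4,0,0,0,0,0.2,-0.8,-0.4,0,0,0,0,0.2,0,0,0,0,0,0,0.2,0,0,0,0,0,0])

```text
time_s: 44.82
tool_pos: [0.4388, -0.2172, 0.4038]
orientation: [0.694, 0.72, 0.0, 0.001]
ft_force: [0.8, -0.9, 0.1]
finger_gap: 0.6
```

```bash
python3 - <<'E'
from h import *
st();c=cap("top");edge(c);reds(c,8);gate(c);lane(c)
c=cap("scene");cv2.imwrite("pics/s4c.png",cv2.resize(c["image"][90:290,200:420,::-1],None,fx=3.6,fy=3,interpolation=cv2.INTER_CUBIC))
E
```

```text
t 44.82 carr mm [-136.9 -351.5  403.8] yaw-c 89.63 tilt [ 0.0012 -0.0003] F [ 0.8 -0.9  0.1] gap mm 51.0 q6 -1.49
red 30 [306. 238.] med [-88.8 -96.4  70.4] [ -97. -100.   59.] [-78. -92.  75.]
red 41 [263. 254.] med [-125.8   14.9   73.3] [-143.   12.   69.] [-111.   18.   77.]
gate 148 theta 3.114 [-101.04378965    1.4692331    58.68263543] [522.029315   319.83308822  69.52367723]
13 [274. 181.] [(0.0585, 0.0595), (-0.0342, -0.0059), (0.0608, 0.0759)]
170 [266. 205.] [(-0.0581, 0.0589), (-0.0027, 0.0075), (0.06, 0.0689)]
40 [278. 190.] [(0.0262, 0.0455), (-0.0357, -0.023), (0.0638, 0.0799)]
41 [279. 205.] [(-0.0137, 0.0067), (-0.0363, -0.0219), (0.0682, 0.0809)]
39 [280. 219.] [(-0.0472, -0.0291), (-0.036, -0.0231), (0.0707, 0.0809)]
```

View pics/s4c.png

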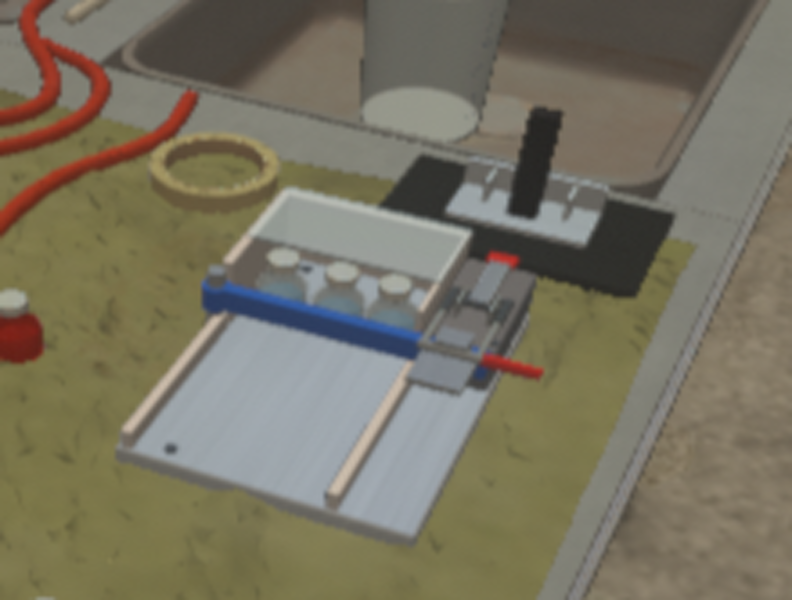

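```bash
python3 -c "
from workcell import manip
print(manip.hand_in())"
```

```text
the job is handed in; nothing more can be done
None
```

The job is handed in, at about 45 s of robot time. All three blue vials are in the pen, the gate is latched shut, and the straightedge is back on its pad. The hand-in gives no verdict.

**What I did:**
- I stood the three vials side by side in the lane and pushed them together into the pen with the straightedge.
- I put the straightedge back on its pad, pushed the gate shut, laid the loop over the keeper, and then pressed the lever flat.
- While the arm was elsewhere, the straightedge was knocked about 28 mm aside, leaving it about 30 mm from the pad centre. I gripped it again and set it back in the middle.

**Last checks:**

| Item | Result |
|---|---|
| Vials | Upright, centres about 30 mm past the mouth |
| Gate | Reads shut; it met its stop when pushed |
| Lever | Flat: red end at z 70.5 mm, about where it should be |
| Straightedge | Looks upright in the last picture; released within about 2 mm of the measured pad centre |
| White sample bottle, tape roll | Not touched |

- **Disagreement:** the loop bar read about 3 mm short of the keeper (y 15 mm instead of 18 mm). The gate band read short by about the same amount, so I put this down to camera offset. The bar's height, about 68 mm, puts it under the keeper's lip.
- **Check that failed:** my last top-camera measurement of the straightedge returned nothing, so its final position rests on the picture and the arm's pose when it let go.

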